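# Stack the lidded parts boxes on their base plate

## Task

Put the parts boxes away as a tower on the dark steel base plate, one after another from the bottom up: first the long box, on it the middle box, on that the short box, each lengthwise over the one below, so that its base recess sits down fully over the two lugs beneath. Last, stand the smaller of the two round tins inside the round rim on the short box's lid. Let go of everything, and leave the larger tin, the loupe and the oil pot where they are.

Things in the scene. Friction and masses are not known exactly. Their poses are not given: they have to be found in the camera images.
- stack_base: Fixed dark steel base plate with four bright corner screws, 70 (x) by 116 (y) by 10 mm; origin at the centre of its underside on the bench, y along, z up. On its top face two lugs at y = +16 and -16 mm, 14 mm across, tapering to 8, 5 high. The long box, seated, has its origin 10 mm above this origin.
- box_long: Grey lidded parts box, longest and tallest of three: 56 wide (x), 96 long (y), 44 mm high to the lid face, about 0.16 kg; origin at the centre of the underside, x across, y along, z up (half turn same); plain upright sides; recess in the underside 20 (x) by 52 (y), 6 deep; on the lid two lugs at y = +16 and -16, 14 across, tapering to 8, 5 high, which fit the recess above with 3 mm play (box above: origin 44 above this).
- box_middle: Grey lidded parts box, middle of three: 56 wide (x), 78 long (y), 32 mm high to the lid face, about 0.12 kg; origin at the centre of the underside, x across, y along, z up (half turn same); plain upright sides; recess in the underside 20 (x) by 52 (y), 6 deep; on the lid two lugs at y = +16 and -16, 14 across, tapering to 8, 5 high, which fit the recess above with 3 mm play (box above: origin 32 above this).
- box_short: Grey lidded parts box, shortest and lowest of three: 56 wide (x), 62 long (y), 24 mm high to the lid face, about 0.08 kg; origin at the centre of the underside, x across, y along, z up (half turn same); plain upright sides; recess in the underside 20 (x) by 52 (y), 6 deep; on the lid no lugs but a round rim, 50 inside, 54 outside, 4 high, in which the tin stands on the lid face.
- tin_small: The smaller of two round lidded off-white parts tins: 43 mm diameter, 16 mm high; origin at the centre of its underside, z up.
- tin_large: The larger round off-white parts tin, 53 mm diameter, 20 mm high; it stays where it is. Origin at the centre of its underside.
- loupe_black: Black eye loupe standing on its wide end, 34 mm diameter, 31 mm high; it stays where it is. Origin at the centre of its underside.
- oil_pot: Small red oil pot with a black knobbed lid, 34 mm diameter, 20 mm high; it stays where it is. Origin at the centre of its underside.
There are look-alikes about, which are no part of the job. Leave any purple or turquoise look-alike of the box_middle alone.

How it is judged:
By the outcome, as a careful person would: the job done as asked, in the order asked, and still so for the second after the job is handed in, with the robot touching nothing.
It also fails if it takes over 112 s, if anything falls off the work surface, if the arm or the gripper's body presses on something with over 40 N, if the wrist force passes 120 N, or if a joint passes its speed limit or range.

## Robot

A 6-joint arm with a two-finger parallel gripper is mounted at the origin on a cart in front of the work surface, level with it; the furniture and walls round the work are solid. World frame = base frame: x ahead of the robot, y to its left, z up, the work surface at z = 0. Lengths are in mm, angles in degrees, forces in N, time in s.
With the tool pointing down it reaches from about 325 to 875 mm from the base axis. Payload 4.4 kg.
Tool frame: the origin (TCP) lies midway between the tips of the shut fingers; the grasp point (between the pads) lies 19 mm behind it; z points along the fingers, y is the line along which they close (so a half turn about z gives the same grasp; the last joint's range is limited). The gripper opens to 85 mm and grips with 20 to 120 N. Pads are 22 mm wide; open, the fingers measure 114 mm over their backs; the gripper's body (76 mm by 85 mm) begins 54 mm behind the grasp point. The pads swing forward as they close: fully open they stand 13 mm farther back than shut.
Start: joints at [-85.972, 11.837, 88.321, -0, 79.842, -8.623], TCP at [125.918, -561.045, 205.882] pointing down, gripper open.
Joint ranges: [-156.59, 156.59], [-49.26, 127.26], [12.9, 141.05], [-63.56, 243.56], [4.71, 150.69], [-161.64, 161.64]. Speed limits (degrees/s): [159.86, 159.86, 180, 180, 180, 180].

## Interface

Orientations are given as [roll, pitch, yaw] about the fixed x, y, z axes, in that order (R = Rz(yaw) Ry(pitch) Rx(roll)).
In Python, from station import env gives the robot as it stands.
- The arm moves only by the tool step_arm, never from a script. Its argument "commands" is a list of rows, each an object with "offset": the shift along the tool's x, y, z in mm, a list of three; "twist": the turn, a rotation vector about the tool's x, y, z in rad, a list of three. In form: [{"offset": [x, y, z], "twist": [rx, ry, rz]}, ...]. A call has 1 to 5 rows; each row is the pose to reach, as a shift and turn from the pose commanded when the call began, along the tool's axes at that moment; what a row does not reach only later rows make up. A row lasts 1/12 s, in which the tool goes at most 41.7 mm and 7.16 degrees, less where a joint would pass 70% of its speed; a pose out of reach is approached as far as the arm can. A call with a gripper value outside its range is refused whole. "claw" is the opening, from -1 (shut) to 1 (fully open), so that 0 is half open, set as the call begins (left out, the last holds). The fingers move at their own pace and stop on an object; "force" is the grip in N (left out, the last holds). Time passes only in rows, so rows that repeat a pose let the fingers close. It gives the time, the measured TCP pose, the force, the opening and the grip force at its end, in the units of the state.
- env.read_state(): the state, without advancing time (a new reading comes with each control period).
- env.snapshot(name): name is "scene" or "top"; returns a dict with "color" (384x512x3 uint8, red, green, blue), "K" (3x3 intrinsics, pixels), "xyz" and "rotation" of the camera in the world. Camera axes: x right, y up, looking along -z (the intrinsics and any distortion apply to the point x, -y, -z); pixel columns grow to the right and rows downward; lengths in mm; the calibration is good to about 2 mm. A picture is of the moment at which its call begins. There is no depth.
- env.close_job(): hands the job in; it is judged then, once.
The state is a dict: "clock": time; "qpos": joint angles; "joint_vel": joint speeds; "joint_efforts": joint torques, N m; "eef_pos": TCP position; "eef_rot": TCP orientation; "force": force on the tool from outside, world axes, zero at the start; "ft_torque": the same for the moment, N m; "gripper_width": opening from 0.0 (shut) to 1.0 (fully open); "gripper_force": force on a finger pad.
Only numpy, scipy, OpenCV 4.12 (cv2) and the standard library are available. Lean on these libraries where they do the work, as an engineer would, in place of code of your own. Each camera call takes 0.05 s, during which the arm holds its last target. There are 200 camera calls.

## Working session

There is one attempt and no reset: what is moved stays moved. The work goes in short steps, Python scripts to look and compute and a tool call to move; the robot and the scene stay as the last step left them, time stands still between calls to the robot, and variables do not carry over. Pictures are saved under pics/ and viewed, at most 14 in all, crops included, and the job is handed in when it is done.

Besides the shell and the picture viewer there is one more tool, called after "Emit:" as name([rows], argument=value, ...), one row to a line, values as JSON. step_arm: Moves the arm, as the interface text tells. Its arguments: {"type":"object","properties":{"commands":{"type":"array"},"claw":{"type":"number"},"force":{"type":"number"}},"required":["commands"]}

```bash
ls; mkdir -p pics; python3 - <<'E'
from station import env
import cv2,numpy as np
for n in("scene","top"):
    s=env.snapshot(n); cv2.imwrite(f"pics/{n}0.png",cv2.resize(s["color"][:,:,::-1],(800,600),interpolation=cv2.INTER_CUBIC)); cv2.imwrite(f"raw_{n}0.png",s["color"][:,:,::-1])
    print(n,s["K"],s["xyz"],s["rotation"],[k for k in s])
print(env.read_state())
E
```

```text
pics
scene [[407.99505703   0.         258.80822982]
 [  0.         407.99505703 187.76772868]
 [  0.           0.           1.        ]] [ -8.64366356 302.42243735 608.90196374] [  54.03062576    1.08742206 -137.46307881] ['color', 'K', 'xyz', 'rotation']
top [[358.63869072   0.         255.03862595]
 [  0.         358.63869072 191.62130562]
 [  0.           0.           1.        ]] [ 406.15243049 -258.53167719  929.88705694] [  7.20867682  -0.87679069 -90.58330605] ['color', 'K', 'xyz', 'rotation']
{'clock': 0.1, 'qpos': array([-8.59717082e+01,  1.18812287e+01,  8.83971116e+01, -6.19904484e-04,
        7.98407026e+01, -8.62500850e+00]), 'joint_vel': array([-0.02115983, -0.10152924, -0.16456697, -0.05468387, -0.0676109 ,
        0.01007443]), 'joint_efforts': array([-8.10425918e-04, -3.84093440e+01, -2.92548215e+01, -1.58021521e-04,
        4.84322954e-03,  9.84630361e-06]), 'eef_pos': array([ 125.86802246, -560.30225106,  204.81934516]), 'eef_rot': array([-1.79882212e+02, -1.72494169e-02,  1.26533925e+01]), 'force': array([-0.2650741 , -1.03105658, -0.43823597]), 'ft_torque': array([ 0.02501855, -0.00261946, -0.02754069]), 'gripper_force': 0.0, 'gripper_width': 1.005120350610067}
```

View pics/top0.png

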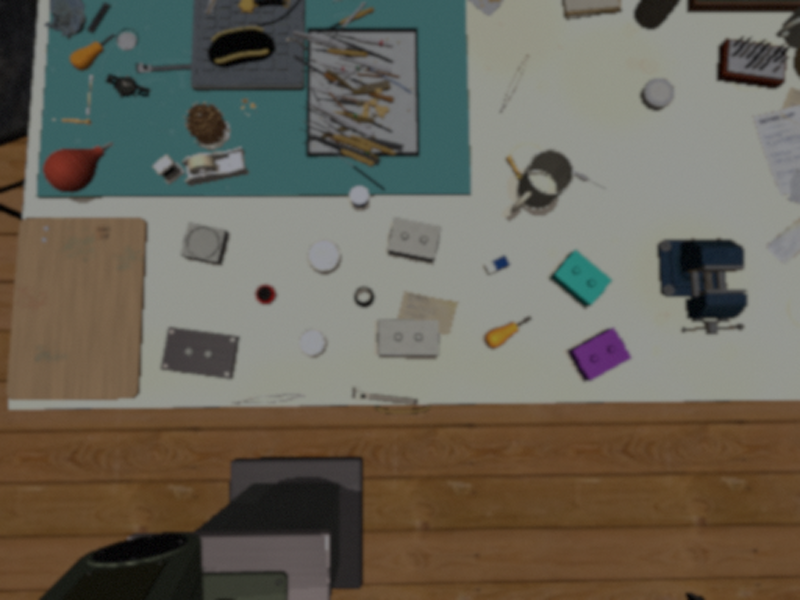

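View pics/scene0.png

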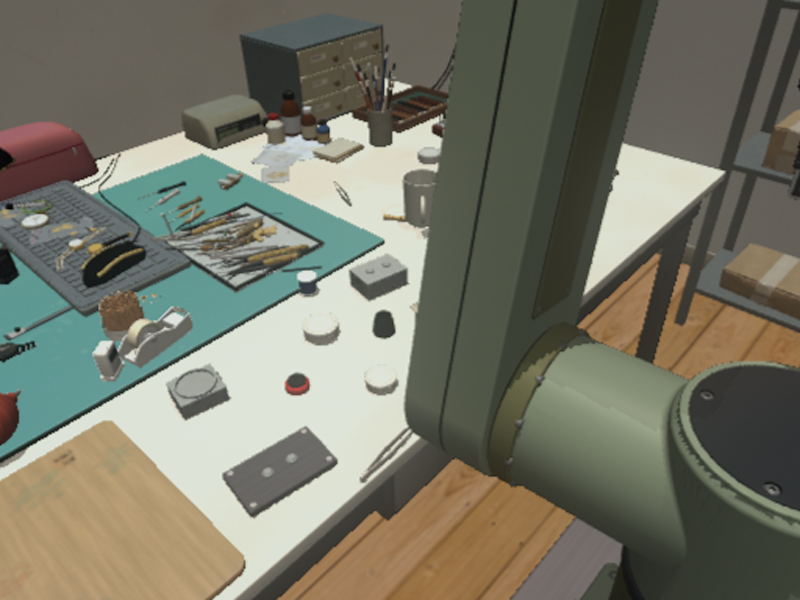

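The top view (800x600 px) shows these things, with the ones I could confuse listed together:
- **Boxes:** the long grey box is at (408,337), the middle one with lugs at (414,240) and the short one with a rim at (205,243). The middle box's look-alikes are turquoise (581,277) and purple (600,354).
- **Plate:** (200,352).
- **Round off-white things:** the small tin is at (313,342) and the large tin at (324,256). A jar at (359,196), a tin at (657,93) and a glass at (127,40) look similar.
- **Leave alone:** the oil pot (265,294) and the loupe (364,296).

In the scene view the arm hides the long box.

```bash
cat > h.py <<'E'
import numpy as np, cv2
from scipy.spatial.transform import Rotation as R
def cast(s,uv,z):
    uv=np.atleast_2d(uv).astype(float); K=s["K"]
    d=np.c_[(uv[:,0]-K[0,2])/K[0,0],-(uv[:,1]-K[1,2])/K[1,1],-np.ones(len(uv))]
    d=d@R.from_euler("xyz",s["rotation"],degrees=True).as_matrix().T
    c=np.array(s["xyz"]); t=(z-c[2])/d[:,2]
    return (c+d*t[:,None])[:,:2]
def proj(s,p):
    p=np.atleast_2d(p).astype(float); K=s["K"]
    q=(p-np.array(s["xyz"]))@R.from_euler("xyz",s["rotation"],degrees=True).as_matrix()
    return np.c_[K[0,2]+K[0,0]*q[:,0]/-q[:,2],K[1,2]+K[1,1]*q[:,1]/q[:,2]]
E
python3 - <<'E'
from h import *
from station import env
s=env.snapshot("top"); im=s["color"]
# close crop x? of the work area
c=cv2.resize(im[120:262,90:300],(800,541),interpolation=cv2.INTER_CUBIC); cv2.imwrite("pics/crop1.png",c[:,:,::-1])
hsv=cv2.cvtColor(im,cv2.COLOR_RGB2HSV)
for n,(u,v),z in [("long",(408,337),44),("mid",(414,240),32),("short",(205,243),24),("base",(200,352),10),("tins",(313,342),16),("tinl",(324,256),20),("loupe",(364,296),31),("pot",(265,294),20)]:
    p=cast(s,(u*.64-.18,v*.64-.18),z)[0]; print(n,p.round(1), im[int(v*.64)-6:int(v*.64)+7:6,int(u*.64)-8:int(u*.64)+9:8].reshape(-1,3).tolist())
E
```

```text
long [ 458.5 -287.2] [[129, 128, 122], [129, 128, 122], [130, 128, 122], [114, 112, 107], [131, 130, 123], [112, 111, 106], [131, 129, 123], [129, 127, 121], [130, 130, 123]]
mid [ 617.9 -299.4] [[126, 125, 119], [125, 123, 118], [127, 125, 118], [121, 119, 114], [128, 126, 121], [111, 111, 106], [126, 125, 119], [128, 126, 121], [127, 125, 120]]
short [617.   43.7] [[105, 104, 100], [115, 113, 108], [105, 104, 99], [116, 114, 109], [115, 114, 109], [102, 101, 96], [108, 107, 102], [116, 115, 110], [103, 102, 97]]
base [439.3  50.5] [[67, 63, 62], [68, 64, 64], [70, 65, 64], [107, 105, 101], [69, 64, 64], [69, 65, 63], [65, 59, 60], [68, 64, 64], [70, 65, 64]]
tins [ 453.5 -133.6] [[147, 148, 142], [146, 147, 150], [146, 148, 141], [147, 147, 148], [147, 149, 154], [126, 124, 119], [145, 146, 140], [146, 148, 149], [127, 127, 120]]
tinl [ 594.8 -151. ] [[141, 141, 139], [147, 149, 153], [136, 136, 132], [147, 149, 154], [147, 149, 151], [145, 147, 149], [135, 134, 129], [147, 148, 153], [110, 108, 104]]
loupe [ 526.2 -217.3] [[147, 149, 141], [110, 110, 104], [147, 148, 141], [146, 148, 141], [146, 147, 139], [127, 129, 122], [147, 149, 142], [45, 43, 40], [146, 148, 140]]
pot [532.3 -55.3] [[147, 149, 142], [111, 86, 82], [146, 149, 142], [146, 146, 140], [19, 17, 15], [123, 119, 114], [146, 148, 142], [107, 80, 76], [147, 148, 143]]
```

View pics/crop1.png

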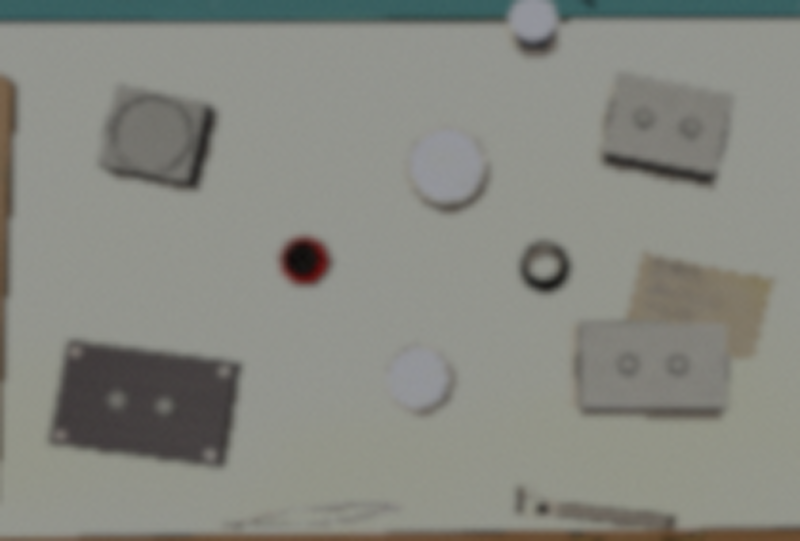

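The crop confirms the choices: long box (653,366), middle box (668,128), short box with rim (155,137), base (145,403), small tin (420,378) and large tin (448,167).

```bash
cat > meas.py <<'E'
from h import *
T={"long":((261,216),44,"box"),"mid":((265,154),32,"box"),"short":((131,156),24,"box"),"base":((128,226),10,"dark"),"tins":((200,219),16,"tin"),"tinl":((207,164),20,"tin"),}
def meas(s,names=T,verbose=True):
    im=cv2.GaussianBlur(s["color"],(3,3),0).astype(int); out={}
    for n in names:
        (u,v),z,k=T[n]; g=im[:,:,1]
        if k=="tin": m=(im[:,:,2]-im[:,:,0])>-1
        elif k=="dark": m=g<100
        else: m=(g>88)&(g<137)&(im[:,:,0]-im[:,:,2]<12)
        w=np.zeros_like(m); w[v-32:v+32,u-40:u+40]=1; m=(m&w).astype(np.uint8)
        cs,_=cv2.findContours(m,cv2.RETR_EXTERNAL,cv2.CHAIN_APPROX_NONE)
        c=max(cs,key=cv2.contourArea)[:,0,:]
        P=cast(s,c,z).astype(np.float32)
        if k=="tin":
            (x,y),r=cv2.minEnclosingCircle(P); M=cv2.moments(c.reshape(-1,1,2)); ctr=cast(s,(M["m10"]/M["m00"],M["m01"]/M["m00"]),z)[0]; out[n]=(ctr.round(1),round(2*r,1))
        else:
            (x,y),(a,b),t=cv2.minAreaRect(P); 
            if a>b: t+=90
            t=(t+90)%180-90   # yaw such that box y lies along long side
            out[n]=(np.round((x,y),1),sorted(np.round((a+2.6,b+2.6),1)),round(t,1))
    return out
E
python3 - <<'E'
from meas import *
from station import env
s=env.snapshot("top")
for n,o in meas(s).items(): print(n,o)
g=s["color"]
# lug pixel check: local minima / darkest in face
for n,(uv,z) in {"long":([(628/3.81+90,364/3.81+120),(678/3.81+90,365/3.81+120)],49),"mid":([(644/3.81+90,118/3.81+120),(691/3.81+90,128/3.81+120)],37),"base":([(117/3.81+90,400/3.81+120),(164/3.81+90,406/3.81+120)],15)}.items():
    P=cast(s,np.array(uv)-.4,z); d=P[1]-P[0]; print(n,P.mean(0).round(1),np.linalg.norm(d).round(1),np.degrees(np.arctan2(d[1],d[0])).round(1)+90)
E
```

```text
long (array([ 457.4, -286.2]), [np.float64(66.7), np.float64(104.0)], -0.6)
mid (array([ 616. , -297.7]), [np.float64(71.3), np.float64(89.0)], -12.0)
short (array([614.7,  43.8]), [np.float64(68.3), np.float64(80.2)], -11.9)
base (array([438.1,  50.4]), [np.float64(71.5), np.float64(119.3)], -8.1)
tins (array([ 453.9, -131.2]), 38.7)
tinl (array([ 597.4, -149.4]), 48.7)
long [ 458.8 -287.2] 32.3 -1.7000000000000028
mid [ 620.7 -299.2] 32.1 -12.700000000000003
base [438.4  52.1] 31.4 -7.799999999999997
```

```bash
cat > go.py <<'E'
# go.py "x,y,z,yaw" ... : tool-frame moves from the present pose through each waypoint (tool level)
import sys,numpy as np
from h import R
from station import env
st=env.read_state(); p=np.array(st["eef_pos"]); r=R.from_euler("xyz",st["eef_rot"],degrees=True)
print("now",p.round(1),np.round(st["eef_rot"],2),"F",np.round(st["force"],1),"grip",round(st["gripper_width"],2),round(st["gripper_force"],1),"t",round(st["clock"],2))
for a in sys.argv[1:]:
    x,y,z,w=map(float,a.split(",")); q=np.array([x,y,z]); n=R.from_euler("xyz",[180,0,w],degrees=True)
    print(a,"offset",r.inv().apply(q-p).round(1).tolist(),"twist",(r.inv()*n).as_rotvec().round(4).tolist())
    p,r=q,n
E
python3 go.py 270,-440,180,48 400,-335,120,84 458.5,-287.2,80,88.8 458.5,-287.2,12,88.8
```

```text
now [ 125.9 -560.5  205.1] [-1.7991e+02 -1.0000e-02  1.2650e+01] F [-0.5  0.5 -0.3] grip 1.0 0.0 t 0.2
270,-440,180,48 offset [167.0, -86.0, 25.3] twist [-0.0014, -0.0007, -0.617]
400,-335,120,84 offset [165.0, 26.4, 60.0] twist [0.0, 0.0, -0.6283]
458.5,-287.2,80,88.8 offset [53.7, 53.2, 40.0] twist [0.0, 0.0, -0.0838]
458.5,-287.2,12,88.8 offset [0.0, -0.0, 68.0] twist [0.0, 0.0, 0.0]
```

Emit:
step_arm([
  {"offset": [33, -17, 5], "twist": [0, 0, -0.12]},
  {"offset": [67, -34, 10], "twist": [0, 0, -0.24]},
  {"offset": [100, -51, 15], "twist": [0, 0, -0.36]},
  {"offset": [134, -69, 20], "twist": [0, 0, -0.48]},
  {"offset": [167, -86, 25], "twist": [0, 0, -0.61]},
], claw=1, force=40)

```text
clock: 0.62
eef_pos: [271.0, -439.1, 180.5]
eef_rot: [-180.0, -0.0, 47.6]
force: [-0.3, -0.3, -0.1]
gripper_width: 0.999
gripper_force: 0.0
```

```bash
python3 go.py 400,-335,120,84 458.5,-287.2,80,88.8 458.5,-287.2,12,88.8
```

```text
now [ 271.  -439.1  180.5] [-1.7999e+02 -2.0000e-02  4.7620e+01] F [-0.3 -0.3 -0.1] grip 1.0 0.0 t 0.62
400,-335,120,84 offset [163.8, 25.2, 60.5] twist [-0.0, -0.0004, -0.6349]
458.5,-287.2,80,88.8 offset [53.7, 53.2, 40.0] twist [0.0, 0.0, -0.0838]
458.5,-287.2,12,88.8 offset [0.0, -0.0, 68.0] twist [0.0, 0.0, 0.0]
```

Emit:
step_arm([
  {"offset": [33, 5, 12], "twist": [0, 0, -0.12]},
  {"offset": [66, 10, 24], "twist": [0, 0, -0.24]},
  {"offset": [98, 15, 36], "twist": [0, 0, -0.36]},
  {"offset": [131, 20, 48], "twist": [0, 0, -0.48]},
  {"offset": [164, 25, 60], "twist": [0, 0, -0.6]},
])

```text
clock: 1.03
eef_pos: [400.6, -335.7, 120.3]
eef_rot: [180.0, 0.0, 82.0]
force: [-0.0, 0.5, 0.1]
gripper_width: 0.999
gripper_force: 0.0
```

```bash
python3 go.py 458.5,-287.2,80,88.8 458.5,-287.2,12,88.8; python3 - <<'E'
from h import *
from station import env
s=env.snapshot("scene"); cv2.imwrite("pics/s1.png",cv2.resize(s["color"][:,:,::-1],(800,600)))
E
```

```text
now [ 400.6 -335.7  120.3] [1.800e+02 1.000e-02 8.203e+01] F [-0.   0.5  0.1] grip 1.0 0.0 t 1.03
458.5,-287.2,80,88.8 offset [56.0, 50.6, 40.3] twist [0.0001, 0.0001, -0.1182]
458.5,-287.2,12,88.8 offset [0.0, -0.0, 68.0] twist [0.0, 0.0, 0.0]
```

View pics/s1.png

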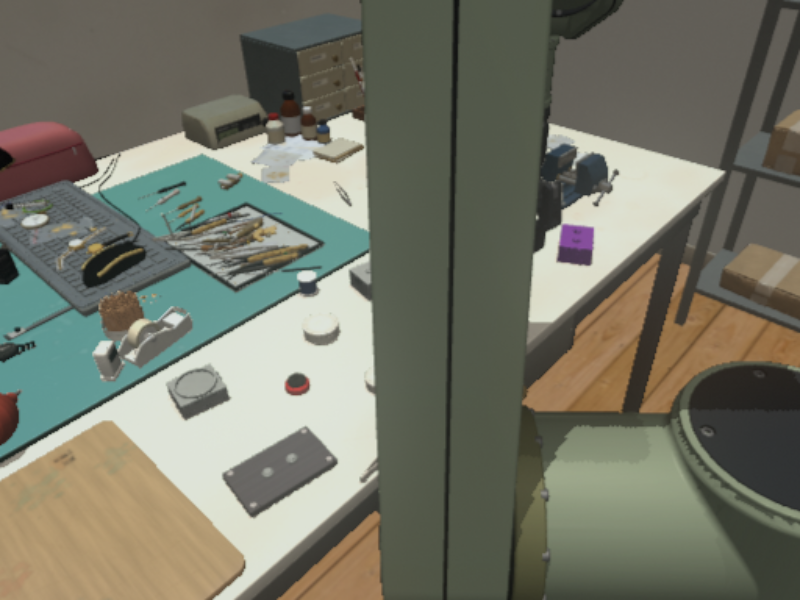

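The arm hides the long box here. The base is clear at (280,468) and the short box at (197,388). I'll move over the long box and down.

Emit:
step_arm([
  {"offset": [28, 25, 20], "twist": [0, 0, -0.06]},
  {"offset": [56, 50.6, 40], "twist": [0, 0, -0.118]},
  {"offset": [56, 50.6, 70], "twist": [0, 0, -0.118]},
  {"offset": [56, 50.6, 100], "twist": [0, 0, -0.118]},
  {"offset": [56, 50.6, 108], "twist": [0, 0, -0.118]},
])

```text
clock: 1.5
eef_pos: [454.8, -285.3, 8.1]
eef_rot: [-179.6, -0.3, 88.5]
force: [-0.9, 1.3, -0.6]
gripper_width: 1.003
gripper_force: 0.0
```

Emit:
step_arm([
  {"offset": [0, 0, 0], "twist": [0, 0, 0]},
  {"offset": [0, 0, 0], "twist": [0, 0, 0]},
  {"offset": [0, 0, 0], "twist": [0, 0, 0]},
  {"offset": [0, 0, 0], "twist": [0, 0, 0]},
  {"offset": [0, 0, 0], "twist": [0, 0, 0]},
], claw=-1, force=40)

```text
clock: 1.92
eef_pos: [459.6, -292.7, 18.5]
eef_rot: [179.8, 0.4, 88.4]
force: [-4.2, 0.2, 18.6]
gripper_width: 0.303
gripper_force: 9.6
```

```bash
python3 go.py; python3 - <<'E'
from h import *
from station import env
s=env.snapshot("top"); cv2.imwrite("pics/t1.png",cv2.resize(s["color"][100:280,150:390][:,:,::-1],(800,600),interpolation=cv2.INTER_CUBIC))
E
```

```text
now [ 459.6 -292.7   18.5] [179.77   0.35  88.43] F [-4.2  0.2 18.6] grip 0.3 9.6 t 1.92
```

View pics/t1.png

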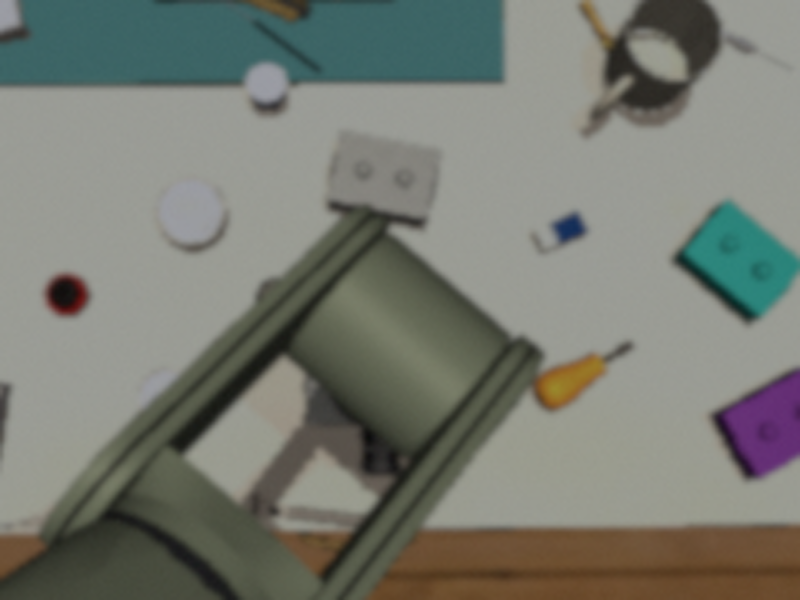

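Emit:
step_arm([
  {"offset": [0, 0, 0], "twist": [0, 0, 0]},
  {"offset": [0, 0, 0], "twist": [0, 0, 0]},
])

```text
clock: 2.13
eef_pos: [460.2, -291.8, 18.7]
eef_rot: [179.7, 0.3, 88.4]
force: [-4.2, 3.0, 17.6]
gripper_width: 0.005
gripper_force: 14.8
```

```bash
python3 go.py; python3 - <<'E'
from h import *
from station import env
s=env.snapshot("top"); im=s["color"][190:255,215:290][:,:,::-1].astype(float)
cv2.imwrite("pics/t2.png",cv2.resize(np.clip(im*2,0,255).astype(np.uint8),(690,598),interpolation=cv2.INTER_CUBIC))
print(proj(s,[[458.5,-287,44],[458.5,-239,44],[458.5,-335,44],[460,-292,60]]).round(0))
E
```

```text
now [ 460.2 -291.8   18.7] [179.67   0.26  88.36] F [-4.2  3.  17.6] grip 0.0 14.8 t 2.13
[[261. 216.]
 [241. 216.]
 [280. 215.]
 [263. 214.]]
```

View pics/t2.png

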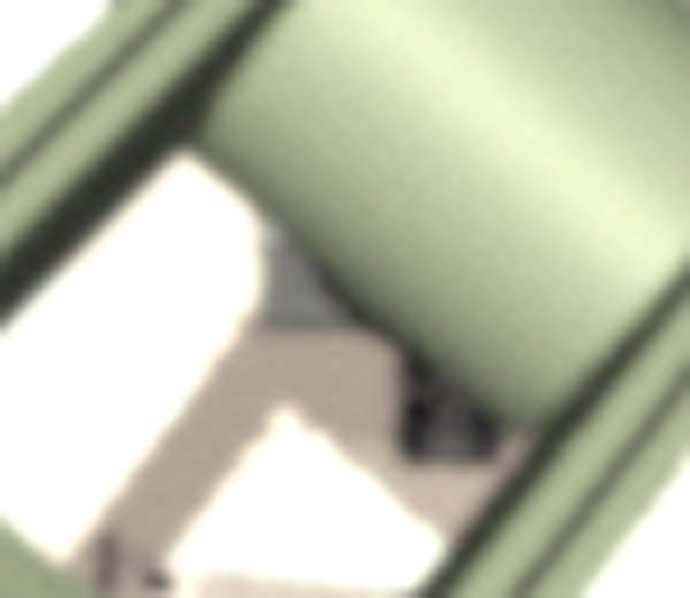

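The fingers are fully shut on nothing. The box's left corner still shows at crop (270,320), about where it was. I'll raise slowly to see what happened.

Emit:
step_arm([
  {"offset": [0, 0, -5], "twist": [0, 0, 0]},
  {"offset": [0, 0, -10], "twist": [0, 0, 0]},
  {"offset": [0, 0, -15], "twist": [0, 0, 0]},
])

```text
clock: 2.43
eef_pos: [458.5, -290.0, 29.9]
eef_rot: [179.9, 0.1, 88.4]
force: [0.6, 0.8, -0.3]
gripper_width: 0.004
gripper_force: 0.0
```

```bash
python3 - <<'E'
from h import *
from station import env
s=env.read_state(); print({k:np.round(s[k],2) for k in s})
s=env.snapshot("scene"); im=s["color"]; print(proj(s,[[458.5,-287,44],[460,-292,60]]).round(0))
E
```

```text
{'clock': np.float64(2.43), 'qpos': array([-41.46,  20.01, 101.14,   0.  ,  58.67, -39.87]), 'joint_vel': array([ 0.17, -4.63, -0.82,  0.1 ,  6.9 ,  0.01]), 'joint_efforts': array([-2.000e-02, -3.831e+01, -2.337e+01, -0.000e+00, -1.100e-01,
        0.000e+00]), 'eef_pos': array([ 458.5 , -290.01,   29.89]), 'eef_rot': array([1.7986e+02, 1.1000e-01, 8.8410e+01]), 'force': array([ 0.63,  0.84, -0.35]), 'ft_torque': array([-0.03, -0.03, -0.02]), 'gripper_force': np.float64(0.0), 'gripper_width': np.float64(0.0)}
[[287. 195.]
 [288. 188.]]
```

Emit:
step_arm([
  {"offset": [0, 0, -40], "twist": [0, 0, 0]},
  {"offset": [0, 0, -80], "twist": [0, 0, 0]},
  {"offset": [-40, 0, -90], "twist": [0, 0, 0]},
  {"offset": [-80, 0, -90], "twist": [0, 0, 0]},
  {"offset": [-120, 0, -90], "twist": [0, 0, 0]},
], claw=1)

```text
clock: 2.9
eef_pos: [455.7, -410.9, 120.7]
eef_rot: [179.8, 0.2, 88.5]
force: [0.3, 0.0, 0.1]
gripper_width: 0.71
gripper_force: 0.0
```

```bash
python3 go.py; python3 - <<'E'
from h import *
from station import env
s=env.snapshot("top"); cv2.imwrite("pics/t3.png",cv2.resize(s["color"][150:285,200:380][:,:,::-1],(800,600),interpolation=cv2.INTER_CUBIC))
E
```

```text
now [ 455.7 -410.9  120.7] [179.81   0.21  88.54] F [0.3 0.  0.1] grip 0.71 0.0 t 2.9
```

View pics/t3.png

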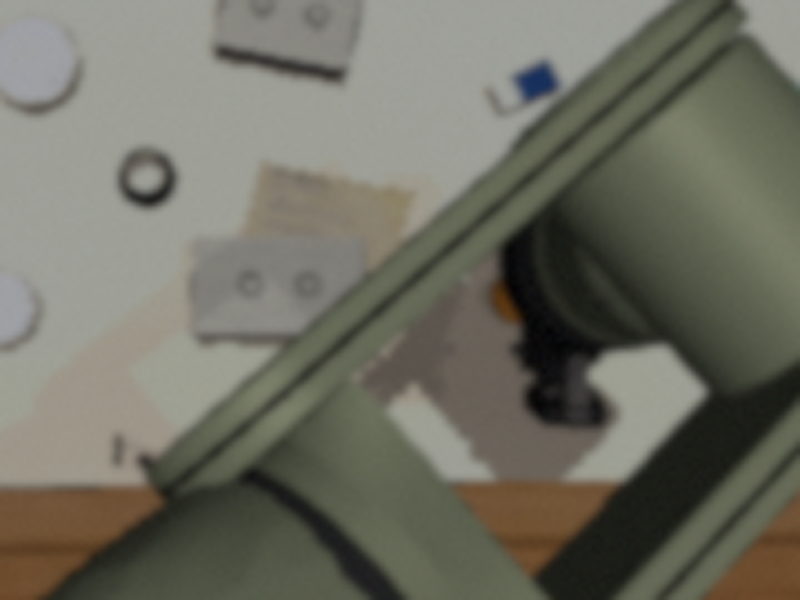

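The long box is still upright and shifted slightly, with its lugs at crop (250,285) and (308,285). I'll check where the gripper really appears against where it should project.

```bash
python3 - <<'E'
from h import *
from station import env
s=env.snapshot("top"); st=env.read_state(); p=st["eef_pos"]; print(p)
r=R.from_euler("xyz",st["eef_rot"],degrees=True)
P=np.array([p+r.apply(o) for o in [[0,0,0],[0,42,-13],[0,-42,-13],[0,57,-13],[0,-57,-13],[0,0,-73],[0,38,-73],[0,-38,-73],[0,0,-150]]])
uv=proj(s,P); print(np.c_[uv,(uv-[200,150])*4.444].round(0))
c=cast(s,[(256.25-.4,214.1-.4),(269.3-.4,214.1-.4)],49); print(c)
e=env.snapshot("scene"); print(proj(e,P[:3]).round())
E
```

```text
[ 454.23161697 -415.32816641  119.10479996]
[[319. 215. 527. 288.]
 [320. 196. 531. 204.]
 [320. 234. 532. 371.]
 [320. 189. 531. 174.]
 [320. 240. 532. 401.]
 [325. 213. 556. 279.]
 [325. 195. 556. 198.]
 [325. 231. 556. 361.]
 [334. 210. 593. 267.]]
[[ 462.74653558 -274.58361387]
 [ 462.45150706 -306.66898336]]
[[324. 145.]
 [310. 135.]
 [339. 147.]]
```

Expected and seen gripper positions agree. The fingers seem to have swept across the lid, about 25 mm too high, so I'll find the bench height with shut fingers on clear bench.

```bash
python3 go.py 392,-362,40,88.5
```

```text
now [ 454.1 -411.9  118.2] [1.7995e+02 7.0000e-02 8.8230e+01] F [ 0.6  1.1 -0.2] grip 0.95 0.0 t 3.05
392,-362,40,88.5 offset [48.0, -63.6, 78.1] twist [0.0008, 0.0012, -0.0046]
```

Emit:
step_arm([
  {"offset": [24, -32, 10], "twist": [0, 0, 0]},
  {"offset": [48, -64, 30], "twist": [0, 0, 0]},
  {"offset": [48, -64, 50], "twist": [0, 0, 0]},
  {"offset": [48, -64, 70], "twist": [0, 0, 0]},
  {"offset": [48, -64, 78], "twist": [0, 0, 0]},
], claw=-1)

```text
clock: 3.47
eef_pos: [389.4, -355.0, 36.8]
eef_rot: [-179.8, -0.3, 88.5]
force: [-0.6, 0.6, 0.0]
gripper_width: 0.287
gripper_force: 0.0
```

Emit:
step_arm([
  {"offset": [0, 0, 3], "twist": [0, 0, 0]},
  {"offset": [0, 0, 6], "twist": [0, 0, 0]},
  {"offset": [0, 0, 9], "twist": [0, 0, 0]},
  {"offset": [0, 0, 12], "twist": [0, 0, 0]},
  {"offset": [0, 0, 12], "twist": [0, 0, 0]},
])

```text
clock: 3.88
eef_pos: [392.3, -359.5, 28.2]
eef_rot: [180.0, 0.0, 88.5]
force: [-1.3, -0.3, 0.1]
gripper_width: 0.001
gripper_force: 0.0
```

Emit:
step_arm([
  {"offset": [0, 0, 3], "twist": [0, 0, 0]},
  {"offset": [0, 0, 6], "twist": [0, 0, 0]},
  {"offset": [0, 0, 9], "twist": [0, 0, 0]},
  {"offset": [0, 0, 12], "twist": [0, 0, 0]},
  {"offset": [0, 0, 12], "twist": [0, 0, 0]},
])

```text
clock: 4.3
eef_pos: [391.3, -358.5, 15.0]
eef_rot: [-179.9, -0.1, 88.4]
force: [-0.3, 0.2, 0.1]
gripper_width: -0.004
gripper_force: 0.0
```

Emit:
step_arm([
  {"offset": [0, 0, 3], "twist": [0, 0, 0]},
  {"offset": [0, 0, 6], "twist": [0, 0, 0]},
  {"offset": [0, 0, 9], "twist": [0, 0, 0]},
  {"offset": [0, 0, 11], "twist": [0, 0, 0]},
  {"offset": [0, 0, 11], "twist": [0, 0, 0]},
])

```text
clock: 4.72
eef_pos: [391.5, -358.7, 4.2]
eef_rot: [-180.0, -0.1, 88.5]
force: [-0.2, 0.1, 0.6]
gripper_width: -0.001
gripper_force: 0.0
```

```bash
python3 go.py; python3 - <<'E'
from h import *
from station import env
s=env.snapshot("top"); st=env.read_state(); print(proj(s,[st["eef_pos"]]))
cv2.imwrite("pics/t4.png",cv2.resize(s["color"][180:270,200:320][:,:,::-1],(800,600),interpolation=cv2.INTER_CUBIC))
E
```

```text
now [ 391.5 -358.7    4.2] [-1.7996e+02 -5.0000e-02  8.8450e+01] F [-0.2  0.1  0.6] grip -0.0 0.0 t 4.72
[[288.75869739 242.30504111]]
```

View pics/t4.png

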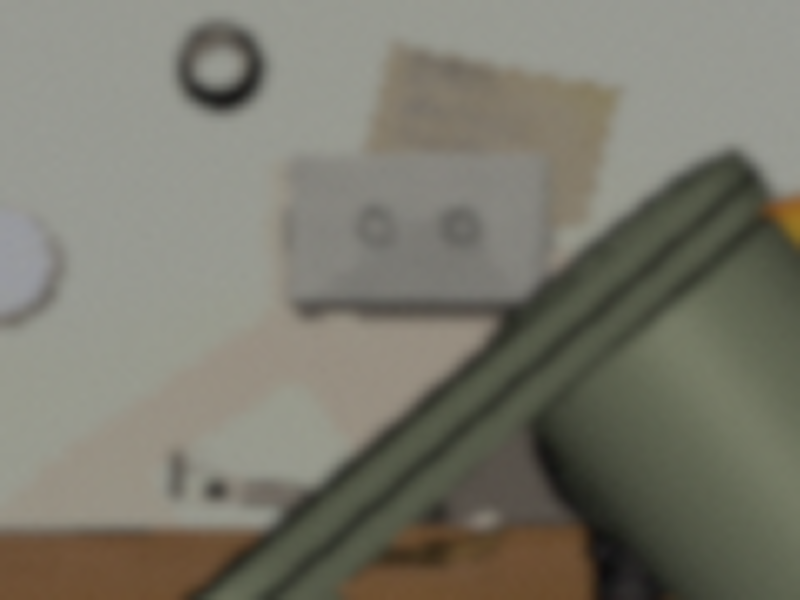

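Nothing touched at z = 4. In the picture the long box is intact, its face spanning (290..548, 155..303) with lugs at (376,227) and (461,227). I'll probe a little further down to tell a tool offset from a low box.

Emit:
step_arm([
  {"offset": [0, 0, 2], "twist": [0, 0, 0]},
  {"offset": [0, 0, 4], "twist": [0, 0, 0]},
  {"offset": [0, 0, 6], "twist": [0, 0, 0]},
  {"offset": [0, 0, 6], "twist": [0, 0, 0]},
])

```text
clock: 5.1
eef_pos: [391.6, -358.8, -1.6]
eef_rot: [-180.0, -0.0, 88.5]
force: [0.6, 0.1, 0.1]
gripper_width: 0.002
gripper_force: 0.0
```

Emit:
step_arm([
  {"offset": [0, 0, 2], "twist": [0, 0, 0]},
  {"offset": [0, 0, 4], "twist": [0, 0, 0]},
  {"offset": [0, 0, 6], "twist": [0, 0, 0]},
  {"offset": [0, 0, 6], "twist": [0, 0, 0]},
])

```text
clock: 5.43
eef_pos: [391.5, -358.7, -7.7]
eef_rot: [-180.0, -0.0, 88.5]
force: [1.4, 0.2, 0.7]
gripper_width: 0.003
gripper_force: 0.0
```

Emit:
step_arm([
  {"offset": [0, 0, 3], "twist": [0, 0, 0]},
  {"offset": [0, 0, 6], "twist": [0, 0, 0]},
  {"offset": [0, 0, 8], "twist": [0, 0, 0]},
  {"offset": [0, 0, 8], "twist": [0, 0, 0]},
])

```text
clock: 5.77
eef_pos: [391.5, -358.7, -15.8]
eef_rot: [-180.0, -0.1, 88.5]
force: [-0.8, 0.8, 0.0]
gripper_width: 0.002
gripper_force: 0.0
```

```bash
python3 go.py; python3 - <<'E'
from h import *
from station import env
s=env.snapshot("top"); print(cast(s,[(255,257.5),(270,257.5)],0))
E
```

```text
now [ 391.5 -358.7  -15.8] [-1.7995e+02 -5.0000e-02  8.8450e+01] F [-0.8  0.8  0. ] grip 0.0 0.0 t 5.77
[[ 354.01640336 -272.13400059]
 [ 353.59322958 -310.47679776]]
```

Emit:
step_arm([
  {"offset": [0, 0, 3], "twist": [0, 0, 0]},
  {"offset": [0, 0, 6], "twist": [0, 0, 0]},
  {"offset": [0, 0, 6], "twist": [0, 0, 0]},
])

```text
clock: 6.07
eef_pos: [391.5, -358.7, -21.7]
eef_rot: [-180.0, -0.0, 88.5]
force: [-0.6, 0.8, 0.6]
gripper_width: 0.004
gripper_force: 0.0
```

Emit:
step_arm([
  {"offset": [0, 0, 2], "twist": [0, 0, 0]},
  {"offset": [0, 0, 4], "twist": [0, 0, 0]},
  {"offset": [0, 0, 4], "twist": [0, 0, 0]},
])

```text
clock: 6.32
eef_pos: [391.9, -359.3, -25.1]
eef_rot: [180.0, 0.0, 88.5]
force: [0.5, -0.0, 0.6]
gripper_width: -0.002
gripper_force: 0.0
```

Emit:
step_arm([
  {"offset": [0, 0, 2], "twist": [0, 0, 0]},
  {"offset": [0, 0, 4], "twist": [0, 0, 0]},
  {"offset": [0, 0, 4], "twist": [0, 0, 0]},
])

```text
clock: 6.57
eef_pos: [392.1, -359.4, -25.4]
eef_rot: [-179.9, -0.0, 88.5]
force: [-7.2, 7.6, 28.0]
gripper_width: 0.0
gripper_force: 13.8
```

Contact comes at a reported z of -25, so the real fingertips are 25 mm higher than the TCP reading. I'll command z = true - 25 from here and regrasp the long box at (462.6, -290.6).

Emit:
step_arm([
  {"offset": [0, 0, -40], "twist": [0, 0, 0]},
  {"offset": [0, 0, -80], "twist": [0, 0, 0]},
  {"offset": [0, 0, -100], "twist": [0, 0, 0]},
  {"offset": [0, 0, -100], "twist": [0, 0, 0]},
], claw=1)

```text
clock: 6.9
eef_pos: [395.1, -363.1, 77.0]
eef_rot: [179.6, 0.5, 88.5]
force: [0.3, 0.0, 1.1]
gripper_width: 0.566
gripper_force: 0.0
```

```bash
python3 go.py 462.5,-290.5,50,89.2 462.5,-290.5,-15,89.2
```

```text
now [ 395.1 -363.1   77. ] [179.55   0.54  88.46] F [0.3 0.  1.1] grip 0.57 0.0 t 6.9
462.5,-290.5,50,89.2 offset [74.7, 65.2, 26.8] twist [0.0078, 0.0095, -0.0129]
462.5,-290.5,-15,89.2 offset [0.0, -0.0, 65.0] twist [0.0, 0.0, 0.0]
```

Emit:
step_arm([
  {"offset": [20, 20, 0], "twist": [0, 0, 0]},
  {"offset": [45, 45, 5], "twist": [0, 0, -0.006]},
  {"offset": [70, 69, 15], "twist": [0, 0, -0.012]},
  {"offset": [70, 69, 25], "twist": [0, 0, -0.012]},
  {"offset": [70, 69, 25], "twist": [0, 0, -0.012]},
])

```text
clock: 7.32
eef_pos: [461.5, -287.9, 42.8]
eef_rot: [-179.7, -0.2, 89.3]
force: [-0.5, 0.1, -0.1]
gripper_width: 0.995
gripper_force: 0.0
```

Emit:
step_arm([
  {"offset": [0, 0, 20], "twist": [0, 0, 0]},
  {"offset": [0, 0, 40], "twist": [0, 0, 0]},
  {"offset": [0, 0, 58], "twist": [0, 0, 0]},
  {"offset": [0, 0, 60], "twist": [0, 0, 0]},
  {"offset": [0, 0, 60], "twist": [0, 0, 0]},
])

```text
clock: 7.73
eef_pos: [460.6, -290.5, -15.7]
eef_rot: [-179.8, -0.2, 89.1]
force: [-0.2, -0.2, 0.3]
gripper_width: 1.0
gripper_force: 0.0
```

Emit:
step_arm([
  {"offset": [0, 0, 0], "twist": [0, 0, 0]},
  {"offset": [0, 0, 0], "twist": [0, 0, 0]},
  {"offset": [0, 0, 0], "twist": [0, 0, 0]},
  {"offset": [0, 0, 0], "twist": [0, 0, 0]},
  {"offset": [0, 0, 0], "twist": [0, 0, 0]},
], claw=-1, force=40)

```text
clock: 8.15
eef_pos: [463.7, -292.2, -12.5]
eef_rot: [179.9, 0.1, 89.1]
force: [-1.8, -0.8, 4.9]
gripper_width: 0.65
gripper_force: 44.6
```

It holds at 0.65, which is 55 mm. Now lift and carry it to the base.

Emit:
step_arm([
  {"offset": [0, 0, -20], "twist": [0, 0, 0]},
  {"offset": [0, 0, -50], "twist": [0, 0, 0]},
  {"offset": [0, 0, -70], "twist": [0, 0, 0]},
  {"offset": [0, 0, -70], "twist": [0, 0, 0]},
])

```text
clock: 8.48
eef_pos: [465.9, -293.5, 60.5]
eef_rot: [179.6, 0.3, 89.2]
force: [0.8, -1.2, -1.7]
gripper_width: 0.651
gripper_force: 44.1
```

```bash
python3 go.py 450,-110,57,85.5 439,51,57,82
```

```text
now [ 465.9 -293.5   60.5] [179.58   0.35  89.16] F [ 0.8 -1.2 -1.7] grip 0.65 44.1 t 8.48
450,-110,57,85.5 offset [183.2, -18.6, 2.3] twist [0.0076, 0.0058, 0.0638]
439,51,57,82 offset [159.6, -23.6, -0.0] twist [-0.0, -0.0, 0.0611]
```

Emit:
step_arm([
  {"offset": [25, -2, 0], "twist": [0, 0, 0.01]},
  {"offset": [65, -5, 0], "twist": [0, 0, 0.025]},
  {"offset": [105, -9, 0], "twist": [0, 0, 0.04]},
  {"offset": [145, -12, 0], "twist": [0, 0, 0.05]},
  {"offset": [180, -15, 0], "twist": [0, 0, 0.064]},
])

```text
clock: 8.9
eef_pos: [448.3, -108.0, 54.2]
eef_rot: [-179.8, -0.1, 85.4]
force: [0.8, 1.1, -1.3]
gripper_width: 0.65
gripper_force: 43.9
```

Emit:
step_arm([
  {"offset": [40, -6, 0], "twist": [0, 0, 0.015]},
  {"offset": [80, -12, 0], "twist": [0, 0, 0.03]},
  {"offset": [120, -18, 0], "twist": [0, 0, 0.045]},
  {"offset": [150, -22, 0], "twist": [0, 0, 0.061]},
  {"offset": [160, -23.6, 0], "twist": [0, 0, 0.061]},
])

```text
clock: 9.32
eef_pos: [436.9, 54.5, 54.4]
eef_rot: [-179.8, -0.1, 82.2]
force: [-0.6, -0.8, -1.8]
gripper_width: 0.644
gripper_force: 43.9
```

Emit:
step_arm([
  {"offset": [0, 0, 0], "twist": [0, 0, 0]},
  {"offset": [0, 0, 0], "twist": [0, 0, 0]},
  {"offset": [0, 0, 0], "twist": [0, 0, 0]},
])

```text
clock: 9.57
eef_pos: [439.4, 49.6, 55.4]
eef_rot: [-180.0, 0.0, 81.9]
force: [0.2, 0.6, -0.8]
gripper_width: 0.647
gripper_force: 43.9
```

```bash
python3 go.py 439,51,57,82 439,51,0,82; python3 - <<'E'
from h import *
from station import env
s=env.snapshot("scene"); 
cv2.imwrite("pics/s2.png",cv2.resize(s["color"][190:350,80:290][:,:,::-1],(787,600),interpolation=cv2.INTER_CUBIC))
a=np.radians(-8); 
B=lambda c,z:[[c[0]+np.cos(a)*x-np.sin(a)*y,c[1]+np.sin(a)*x+np.cos(a)*y,z] for x,y in[(-35,-58),(-35,58),(35,58),(35,-58),(0,-16),(0,16)]]
print(((proj(s,B((438.3,52),10))-[80,190])*3.75).round(0).tolist())
E
```

```text
now [439.4  49.6  55.4] [-1.7997e+02  4.0000e-02  8.1950e+01] F [ 0.2  0.6 -0.8] grip 0.65 43.9 t 9.57
439,51,57,82 offset [1.3, -0.6, -1.6] twist [-0.0005, 0.0007, -0.0009]
439,51,0,82 offset [0.0, -0.0, 57.0] twist [0.0, 0.0, 0.0]
[[505.0, 386.0], [294.0, 517.0], [225.0, 422.0], [429.0, 305.0], [395.0, 387.0], [337.0, 421.0]]
```

View pics/s2.png

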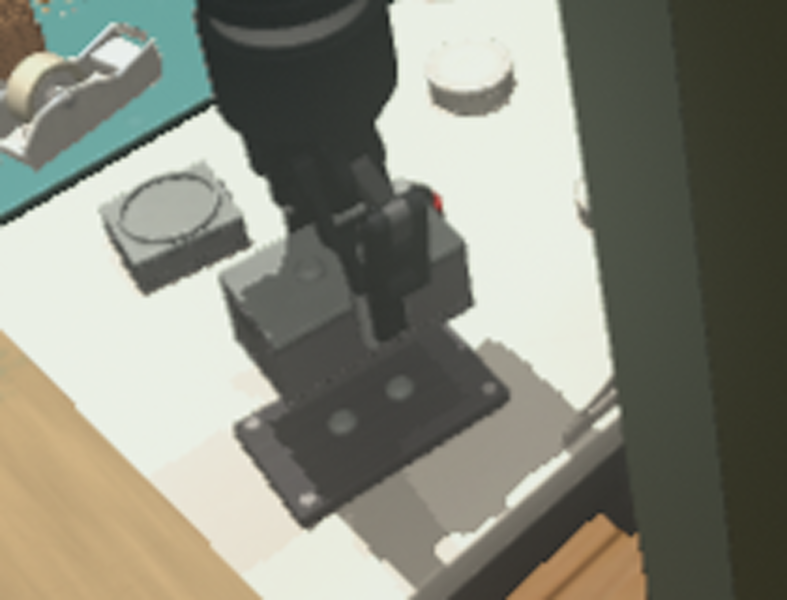

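The held long box shows lid corners at (222,280), (272,348) and (465,240), above the base with its lugs at (342,421) and (400,387). I'll compare the two in this same view.

```bash
python3 - <<'E'
from h import *
from station import env
s=env.snapshot("scene"); f=lambda uv,z: cast(s,np.array(uv)/3.75+[80,190]-.4,z)
L=f([(342,421),(400,387)],14); print("lugs",L.round(1),L.mean(0))
for z in (109,112):
    C=f([(272,348),(465,240),(222,280)],z); a,b,c=C
    print(C.round(1),"len",np.linalg.norm(b-a),np.linalg.norm(c-a),"ctr",((b+c)/2).round(1),"yaw",np.degrees(np.arctan2(*(-(a-b)[[0]],(a-b)[[1]])))if 0 else np.degrees(np.arctan2(-(a-b)[0],(a-b)[1])))
st=env.read_state(); print(st["eef_pos"].round(1))
E
```

```text
lugs [[437.   67.9]
 [432.2  36.2]] [434.62061266  52.04832191]
[[418.9 101.6]
 [405.7   4.8]
 [468.3  93.2]] len 97.72049898943443 50.13177703063734 ctr [437.  49.] yaw -7.767700647875597
[[416.3 102.8]
 [403.2   6.6]
 [465.5  94.5]] len 97.13406101112436 49.83092738010371 ctr [434.3  50.5] yaw -7.767700647875575
[439.7  49.3  55.7]
```

Emit:
step_arm([
  {"offset": [1.3, -1.4, 15], "twist": [0, 0, 0]},
  {"offset": [1.3, -1.4, 30], "twist": [0, 0, 0]},
  {"offset": [1.3, -1.4, 42], "twist": [0, 0, 0]},
  {"offset": [1.3, -1.4, 48], "twist": [0, 0, 0]},
  {"offset": [1.3, -1.4, 48], "twist": [0, 0, 0]},
])

```text
clock: 10.08
eef_pos: [437.0, 51.2, 6.5]
eef_rot: [-179.8, 0.0, 81.9]
force: [-0.9, -0.7, -1.4]
gripper_width: 0.645
gripper_force: 44.0
```

Emit:
step_arm([
  {"offset": [0, 0, 3], "twist": [0, 0, 0]},
  {"offset": [0, 0, 6], "twist": [0, 0, 0]},
  {"offset": [0, 0, 9], "twist": [0, 0, 0]},
  {"offset": [0, 0, 11], "twist": [0, 0, 0]},
  {"offset": [0, 0, 11], "twist": [0, 0, 0]},
])

```text
clock: 10.5
eef_pos: [439.1, 52.0, -2.5]
eef_rot: [179.9, 0.0, 82.0]
force: [0.4, 1.0, -0.0]
gripper_width: 0.649
gripper_force: 44.0
```

z reads -2.5, the seated height, with hardly any force. Release, rise, back off and check.

Emit:
step_arm([
  {"offset": [0, 0, 1], "twist": [0, 0, 0]},
  {"offset": [0, 0, 0], "twist": [0, 0, 0]},
  {"offset": [0, 0, 0], "twist": [0, 0, 0]},
  {"offset": [0, 0, 0], "twist": [0, 0, 0]},
], claw=1)

```text
clock: 10.83
eef_pos: [438.6, 52.1, -2.9]
eef_rot: [180.0, -0.0, 82.0]
force: [0.1, -0.4, -0.4]
gripper_width: 1.0
gripper_force: 0.0
```

Emit:
step_arm([
  {"offset": [0, 0, -30], "twist": [0, 0, 0]},
  {"offset": [0, 0, -70], "twist": [0, 0, 0]},
  {"offset": [0, 0, -110], "twist": [0, 0, 0]},
  {"offset": [-40, 0, -110], "twist": [0, 0, 0]},
  {"offset": [-80, 0, -110], "twist": [0, 0, 0]},
])

```text
clock: 11.25
eef_pos: [430.4, -27.2, 110.6]
eef_rot: [179.5, 0.1, 82.3]
force: [-0.7, 0.5, -0.7]
gripper_width: 0.999
gripper_force: 0.0
```

Emit:
step_arm([
  {"offset": [-40, 5, 0], "twist": [0, 0, 0.015]},
  {"offset": [-80, 10, 0], "twist": [0, 0, 0.03]},
  {"offset": [-120, 15, 0], "twist": [0, 0, 0.045]},
  {"offset": [-150, 20, 0], "twist": [0, 0, 0.06]},
  {"offset": [-150, 20, 0], "twist": [0, 0, 0.06]},
])

```text
clock: 11.67
eef_pos: [426.9, -184.3, 107.9]
eef_rot: [179.8, 0.2, 78.2]
force: [0.8, 0.5, 0.4]
gripper_width: 1.002
gripper_force: 0.0
```

```bash
python3 - <<'E'
from h import *
from meas import meas
from station import env
s=env.snapshot("top")
a=s["color"][195:265,85:180]; b=s["color"][120:190,225:320]
cv2.imwrite("pics/t5.png",np.hstack([cv2.resize(x,(400,295),interpolation=cv2.INTER_CUBIC) for x in(a,b)])[:,:,::-1])
e=env.snapshot("scene"); cv2.imwrite("pics/s3.png",cv2.resize(e["color"][170:350,80:320][:,:,::-1],(800,600),interpolation=cv2.INTER_CUBIC))
E
python3 go.py
```

```text
now [ 425.8 -179.4  106.9] [-1.7999e+02 -3.0000e-02  7.8380e+01] F [-1.4  0.9  0.6] grip 1.0 0.0 t 11.77
```

View pics/s3.png

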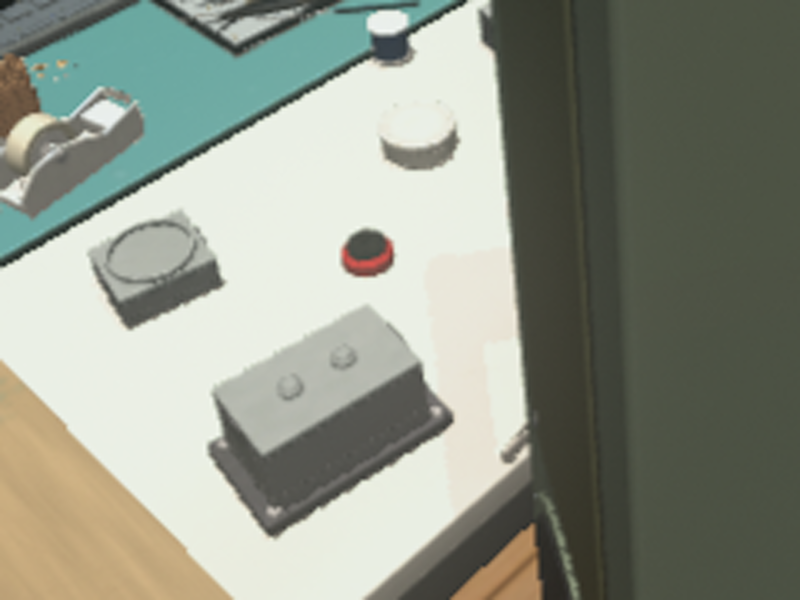

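View pics/t5.png

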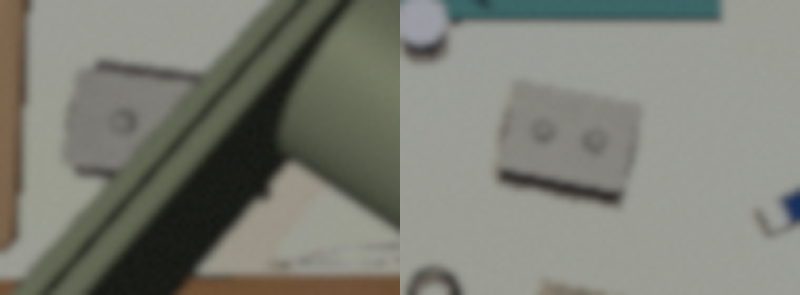

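The long box sits flat on the plate; its lugs are at (290,385) and (343,356). The middle box is clear in the top view, with lugs at (543,130) and (596,140). Next, the middle box.

```bash
python3 - <<'E'
from h import *
from station import env
s=env.snapshot("scene"); f=lambda uv,z: cast(s,np.array(uv)/3.333+[80,170]-.4,z)
L=f([(290,385),(343,356)],58); print("long lugs (scene)",L.mean(0).round(1),"vs base 434.6,52")
t=env.snapshot("top"); g=lambda uv,z: cast(t,np.array(uv)/4.21+[225,120]-.4,z)
M=g([(143,130),(196,140)],37); d=M[1]-M[0]; print("mid",M.mean(0).round(1),np.linalg.norm(d).round(1),np.degrees(np.arctan2(d[1],d[0]))+90)
C=g([(113,82),(240,103),(98,170),(222,192)],32); print(C.mean(0).round(1))
E
python3 go.py 530,-240,110,78 620,-299,60,77.8 620,-299,-23,77.8
```

```text
long lugs (scene) [435.9  52.4] vs base 434.6,52
mid [ 621.3 -299.4] 32.6 -11.298744897040592
[ 621.5 -298.9]
now [ 425.6 -177.5  106.5] [-1.7994e+02 -5.0000e-02  7.8560e+01] F [ 0.3 -0.3  0.3] grip 1.0 0.0 t 11.87
530,-240,110,78 offset [-40.6, 114.8, -3.7] twist [-0.0011, -0.0009, 0.0098]
620,-299,60,77.8 offset [-39.0, 100.3, 50.0] twist [0.0, -0.0, 0.0035]
620,-299,-23,77.8 offset [0.0, -0.0, 83.0] twist [0.0, 0.0, 0.0]
```

Emit:
step_arm([
  {"offset": [-12, 30, 0], "twist": [0, 0, 0]},
  {"offset": [-26, 68, 0], "twist": [0, 0, 0]},
  {"offset": [-40, 107, 0], "twist": [0, 0, 0]},
  {"offset": [-54, 146, 0], "twist": [0, 0, 0]},
  {"offset": [-68, 183, 0], "twist": [0, 0, 0.005]},
])

```text
clock: 12.28
eef_pos: [593.8, -279.9, 106.6]
eef_rot: [-180.0, -0.0, 78.4]
force: [0.8, -0.6, 1.0]
gripper_width: 0.999
gripper_force: 0.0
```

Emit:
step_arm([
  {"offset": [-12.5, 33, 10], "twist": [0, 0, 0]},
  {"offset": [-12.5, 33, 40], "twist": [0, 0, 0]},
  {"offset": [-12.5, 33, 60], "twist": [0, 0, 0]},
  {"offset": [-12.5, 33, 60], "twist": [0, 0, 0]},
])

```text
clock: 12.62
eef_pos: [618.2, -295.7, 40.1]
eef_rot: [-179.3, -0.3, 78.4]
force: [-2.0, 1.9, -1.4]
gripper_width: 0.996
gripper_force: 0.0
```

```bash
python3 go.py 621.3,-299.2,-23,78.2
```

```text
now [ 618.2 -295.7   40.1] [-179.34   -0.27   78.4 ] F [-2.   1.9 -1.4] grip 1.0 0.0 t 12.62
621.3,-299.2,-23,78.2 offset [-3.1, 4.4, 63.1] twist [-0.0115, -0.0047, 0.0036]
```

Emit:
step_arm([
  {"offset": [0, 0, 20], "twist": [0, 0, 0]},
  {"offset": [0, 0, 40], "twist": [0, 0, 0]},
  {"offset": [0, 0, 40], "twist": [0, 0, 0]},
  {"offset": [0, 0, 40], "twist": [0, 0, 0]},
  {"offset": [0, 0, 40], "twist": [0, 0, 0]},
])

```text
clock: 13.03
eef_pos: [622.6, -300.0, 8.7]
eef_rot: [179.9, 0.0, 78.3]
force: [0.6, -0.6, 0.7]
gripper_width: 0.998
gripper_force: 0.0
```

```bash
python3 go.py 621.3,-299.2,-23,78.2
```

```text
now [ 622.6 -300.     8.7] [1.799e+02 4.000e-02 7.832e+01] F [ 0.6 -0.6  0.7] grip 1.0 0.0 t 13.03
621.3,-299.2,-23,78.2 offset [0.5, -1.5, 31.7] twist [0.0018, 0.0006, 0.0021]
```

Emit:
step_arm([
  {"offset": [0.5, -1, 12], "twist": [0, 0, 0]},
  {"offset": [0.5, -1, 24], "twist": [0, 0, 0]},
  {"offset": [0.5, -1, 30], "twist": [0, 0, 0]},
  {"offset": [0.5, -1, 30], "twist": [0, 0, 0]},
  {"offset": [0.5, -1, 30], "twist": [0, 0, 0]},
])

```text
clock: 13.45
eef_pos: [619.8, -299.2, -24.4]
eef_rot: [-179.9, -0.0, 78.2]
force: [-0.2, -0.2, -0.0]
gripper_width: 0.997
gripper_force: 0.0
```

Emit:
step_arm([
  {"offset": [0, 0, 0], "twist": [0, 0, 0]},
  {"offset": [0, 0, 0], "twist": [0, 0, 0]},
  {"offset": [0, 0, 0], "twist": [0, 0, 0]},
  {"offset": [0, 0, 0], "twist": [0, 0, 0]},
  {"offset": [0, 0, 0], "twist": [0, 0, 0]},
], claw=-1, force=40)

```text
clock: 13.87
eef_pos: [621.4, -300.2, -22.3]
eef_rot: [179.9, 0.0, 78.3]
force: [0.2, -0.4, 1.4]
gripper_width: 0.646
gripper_force: 44.5
```

Emit:
step_arm([
  {"offset": [0, 0, -25], "twist": [0, 0, 0]},
  {"offset": [0, 0, -60], "twist": [0, 0, 0]},
  {"offset": [0, 0, -95], "twist": [0, 0, 0]},
  {"offset": [0, 0, -105], "twist": [0, 0, 0]},
])

```text
clock: 14.2
eef_pos: [624.3, -301.9, 88.7]
eef_rot: [179.4, 0.2, 78.3]
force: [1.5, -1.3, 1.2]
gripper_width: 0.648
gripper_force: 44.3
```

```bash
python3 go.py 530,-124,83,80 438.7,52.4,83,82
```

```text
now [ 624.3 -301.9   88.7] [179.43   0.22  78.26] F [ 1.5 -1.3  1.2] grip 0.65 44.3 t 14.2
530,-124,83,80 offset [155.0, -128.6, 3.8] twist [0.0098, 0.0039, -0.0304]
438.7,52.4,83,82 offset [157.9, -120.5, -0.0] twist [-0.0, 0.0, -0.0349]
```

Emit:
step_arm([
  {"offset": [25, -20, 0], "twist": [0, 0, -0.005]},
  {"offset": [56, -46, 0], "twist": [0, 0, -0.01]},
  {"offset": [88, -72, 0], "twist": [0, 0, -0.02]},
  {"offset": [120, -98, 0], "twist": [0, 0, -0.03]},
  {"offset": [152, -125, 0], "twist": [0, 0, -0.03]},
])

```text
clock: 14.62
eef_pos: [527.8, -124.0, 81.2]
eef_rot: [-180.0, -0.0, 80.0]
force: [0.7, 1.3, -0.6]
gripper_width: 0.648
gripper_force: 44.2
```

Emit:
step_arm([
  {"offset": [31, -24, 0], "twist": [0, 0, -0.01]},
  {"offset": [63, -48, 0], "twist": [0, 0, -0.02]},
  {"offset": [95, -73, 0], "twist": [0, 0, -0.03]},
  {"offset": [127, -97, 0], "twist": [0, 0, -0.035]},
  {"offset": [150, -115, 0], "twist": [0, 0, -0.035]},
])

```text
clock: 15.03
eef_pos: [439.4, 44.5, 81.1]
eef_rot: [-179.9, -0.0, 82.0]
force: [0.7, 0.5, -0.9]
gripper_width: 0.649
gripper_force: 44.2
```

Emit:
step_arm([
  {"offset": [4, -2, 0], "twist": [0, 0, 0]},
  {"offset": [4, -2, 0], "twist": [0, 0, 0]},
  {"offset": [4, -2, 0], "twist": [0, 0, 0]},
  {"offset": [4, -2, 0], "twist": [0, 0, 0]},
])

```text
clock: 15.37
eef_pos: [441.9, 45.3, 82.1]
eef_rot: [179.9, 0.0, 81.9]
force: [1.2, -1.0, -0.3]
gripper_width: 0.644
gripper_force: 44.2
```

```bash
python3 go.py 438.7,52.4,83,82 438.7,52.4,31.7,82
```

```text
now [441.9  45.3  82.1] [1.7993e+02 2.0000e-02 8.1930e+01] F [ 1.2 -1.  -0.3] grip 0.64 44.2 t 15.37
438.7,52.4,83,82 offset [6.5, -4.2, -0.9] twist [0.0012, 0.0004, -0.0013]
438.7,52.4,31.7,82 offset [0.0, -0.0, 51.3] twist [0.0, 0.0, 0.0]
```

Emit:
step_arm([
  {"offset": [6, -4, 10], "twist": [0, 0, 0]},
  {"offset": [6, -4, 25], "twist": [0, 0, 0]},
  {"offset": [6, -4, 38], "twist": [0, 0, 0]},
  {"offset": [6, -4, 38], "twist": [0, 0, 0]},
  {"offset": [6, -4, 38], "twist": [0, 0, 0]},
])

```text
clock: 15.78
eef_pos: [436.8, 52.4, 42.7]
eef_rot: [-179.8, 0.0, 81.9]
force: [0.1, -0.4, -0.9]
gripper_width: 0.649
gripper_force: 44.2
```

Emit:
step_arm([
  {"offset": [0, 0, 0], "twist": [0, 0, 0]},
  {"offset": [0, 0, 0], "twist": [0, 0, 0]},
])

```text
clock: 15.95
eef_pos: [438.7, 52.5, 44.5]
eef_rot: [179.9, -0.0, 81.9]
force: [0.3, 0.8, -1.0]
gripper_width: 0.648
gripper_force: 44.2
```

```bash
python3 go.py 438.7,52.4,31.7,82; python3 - <<'E'
from h import *
from station import env
s=env.snapshot("scene"); 
cv2.imwrite("pics/s4.png",cv2.resize(s["color"][190:350,100:300][:,:,::-1],(750,600),interpolation=cv2.INTER_CUBIC))
E
```

```text
now [438.7  52.5  44.5] [ 1.7991e+02 -1.0000e-02  8.1940e+01] F [ 0.3  0.8 -1. ] grip 0.65 44.2 t 15.95
438.7,52.4,31.7,82 offset [-0.1, 0.0, 12.8] twist [0.0016, -0.0001, -0.001]
```

View pics/s4.png

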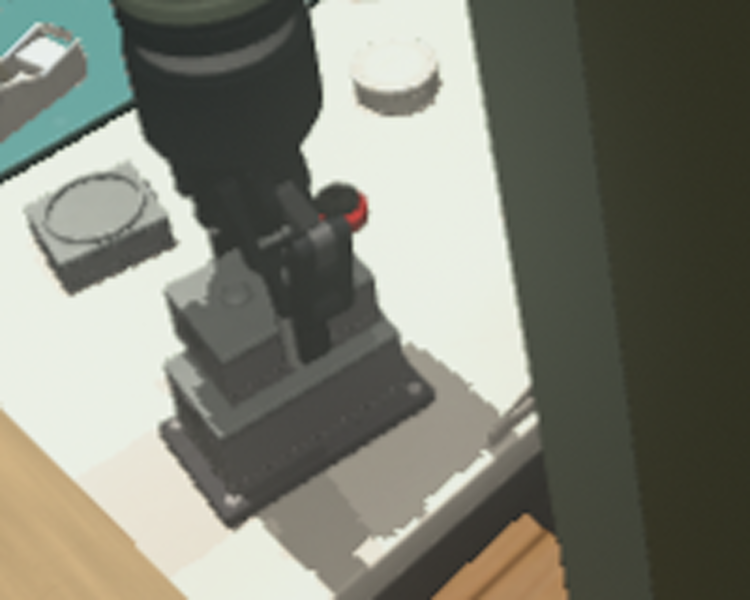

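The middle box hangs centred above the long box, its lid corners at (170,290), (228,357) and (372,275). Lower it.

Emit:
step_arm([
  {"offset": [0, 0, 3], "twist": [0, 0, 0]},
  {"offset": [0, 0, 6], "twist": [0, 0, 0]},
  {"offset": [0, 0, 9], "twist": [0, 0, 0]},
  {"offset": [0, 0, 12], "twist": [0, 0, 0]},
  {"offset": [0, 0, 13.5], "twist": [0, 0, 0]},
])

```text
clock: 16.42
eef_pos: [437.7, 52.9, 31.4]
eef_rot: [-179.9, 0.0, 82.0]
force: [-9.0, -0.2, 25.4]
gripper_width: 0.644
gripper_force: 47.5
```

Emit:
step_arm([
  {"offset": [0, 0, 0], "twist": [0, 0, 0]},
  {"offset": [0, 0, 0], "twist": [0, 0, 0]},
])

```text
clock: 16.58
eef_pos: [437.6, 52.9, 31.5]
eef_rot: [-179.9, 0.0, 82.0]
force: [-4.9, -0.7, 12.0]
gripper_width: 0.649
gripper_force: 45.8
```

Seated at 31.5, against 31.7 expected. Release and rise.

Emit:
step_arm([
  {"offset": [0, 0, -1], "twist": [0, 0, 0]},
  {"offset": [0, 0, -1], "twist": [0, 0, 0]},
  {"offset": [0, 0, -1], "twist": [0, 0, 0]},
  {"offset": [0, 0, -1], "twist": [0, 0, 0]},
], claw=1)

```text
clock: 16.92
eef_pos: [437.6, 52.8, 31.1]
eef_rot: [-180.0, 0.0, 82.0]
force: [-0.3, -0.2, 0.1]
gripper_width: 1.0
gripper_force: 0.0
```

Emit:
step_arm([
  {"offset": [0, 0, -30], "twist": [0, 0, 0]},
  {"offset": [0, 0, -70], "twist": [0, 0, 0]},
  {"offset": [0, 0, -90], "twist": [0, 0, 0]},
  {"offset": [-40, 0, -90], "twist": [0, 0, 0]},
  {"offset": [-80, 0, -90], "twist": [0, 0, 0]},
])

```text
clock: 17.33
eef_pos: [428.5, -26.1, 123.5]
eef_rot: [179.7, 0.0, 82.3]
force: [0.2, -0.8, -1.7]
gripper_width: 1.0
gripper_force: 0.0
```

Emit:
step_arm([
  {"offset": [-40, 0, 0], "twist": [0, 0, 0]},
  {"offset": [-80, 0, 0], "twist": [0, 0, 0]},
  {"offset": [-110, 0, 0], "twist": [0, 0, 0]},
  {"offset": [-110, 0, 0], "twist": [0, 0, 0]},
])

```text
clock: 17.67
eef_pos: [411.1, -140.4, 121.8]
eef_rot: [179.9, 0.2, 81.6]
force: [0.6, 0.5, 0.1]
gripper_width: 1.002
gripper_force: 0.0
```

```bash
python3 - <<'E'
from h import *
from station import env
s=env.snapshot("top"); e=env.snapshot("scene"); cv2.imwrite("s5.png",e["color"][:,:,::-1])
a=s["color"][125:185,95:175]; b=e["color"][200:320,90:250]
cv2.imwrite("pics/t6.png",np.vstack([cv2.resize(x,(400,300),interpolation=cv2.INTER_CUBIC) for x in(a,b)])[:,:,::-1])
E
python3 go.py
```

```text
now [ 410.9 -136.1  121.1] [-1.7997e+02 -4.0000e-02  8.1790e+01] F [-0.2  0.8  0.1] grip 1.0 0.0 t 17.77
```

View pics/t6.png

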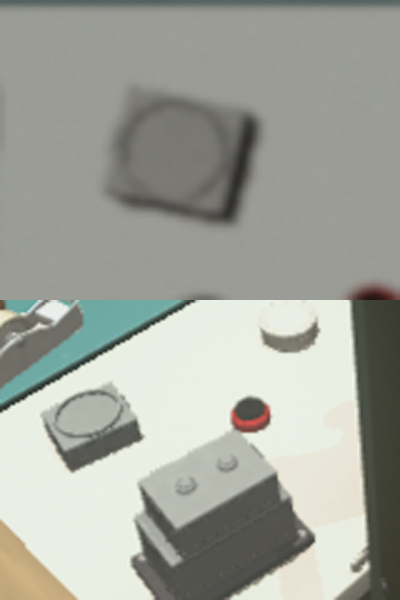

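The middle box is seated on the long box, with lugs at (185,485) and (227,463). In the top half, the short box's rim is centred at (173,149).

```bash
python3 - <<'E'
from h import *
from station import env
t=env.snapshot("top"); e=env.snapshot("scene")
print("short rim top",cast(t,np.array([(173,149)])/5+[95,125]-.4,28),"scene",cast(e,np.array([(90,114)])/2.5+[90,200]-.4,28))
L=cast(e,np.array([(185,185),(227,163)])/2.5+[90,200]-.4,90); print("mid lugs scene",L.mean(0))
C=cast(t,np.array([(128,88),(245,113),(107,192),(226,213)])/5+[95,125]-.4,24); print(C.mean(0)); d=C[1]-C[0]+C[3]-C[2]; print(np.degrees(np.arctan2(d[1],d[0]))+90, np.linalg.norm(C[1]-C[0]),np.linalg.norm(C[2]-C[0]))
E
python3 go.py 530,-40,120,79 618,47,70,78 618,47,-25,78
```

```text
short rim top [[618.58934903  47.04811384]] scene [[611.2473896   46.86227296]]
mid lugs scene [433.86785887  53.8151448 ]
[618.31016173  46.56659397]
-11.615905249193275 61.8832193413155 55.19070358458951
now [ 410.9 -134.5  121. ] [-1.7995e+02 -5.0000e-02  8.1990e+01] F [ 0.1 -0.   0. ] grip 1.0 0.0 t 17.87
530,-40,120,79 offset [110.2, 104.7, 1.0] twist [-0.0009, -0.0008, 0.0522]
618,47,70,78 offset [102.2, 69.8, 50.0] twist [0.0, -0.0, 0.0175]
618,47,-25,78 offset [0.0, -0.0, 95.0] twist [0.0, 0.0, 0.0]
```

Emit:
step_arm([
  {"offset": [20, 19, 0], "twist": [0, 0, 0.01]},
  {"offset": [48, 45, 0], "twist": [0, 0, 0.02]},
  {"offset": [76, 72, 0], "twist": [0, 0, 0.04]},
  {"offset": [104, 99, 0], "twist": [0, 0, 0.05]},
  {"offset": [110, 105, 0], "twist": [0, 0, 0.052]},
])

```text
clock: 18.28
eef_pos: [534.3, -36.0, 121.7]
eef_rot: [179.8, -0.1, 79.3]
force: [-0.6, -0.3, 0.7]
gripper_width: 1.001
gripper_force: 0.0
```

Emit:
step_arm([
  {"offset": [30, 21, 5], "twist": [0, 0, 0.005]},
  {"offset": [62, 42, 20], "twist": [0, 0, 0.012]},
  {"offset": [92, 63, 40], "twist": [0, 0, 0.012]},
  {"offset": [102, 70, 50], "twist": [0, 0, 0.012]},
  {"offset": [102, 70, 60], "twist": [0, 0, 0.012]},
])

```text
clock: 18.7
eef_pos: [619.4, 49.9, 59.8]
eef_rot: [-180.0, -0.0, 78.6]
force: [-0.4, -0.3, 0.2]
gripper_width: 0.999
gripper_force: 0.0
```

Emit:
step_arm([
  {"offset": [0, 0, 15], "twist": [0, 0, 0]},
  {"offset": [0, 0, 30], "twist": [0, 0, 0]},
  {"offset": [0, 0, 45], "twist": [0, 0, 0]},
  {"offset": [0, 0, 45], "twist": [0, 0, 0]},
  {"offset": [0, 0, 45], "twist": [0, 0, 0]},
])

```text
clock: 19.12
eef_pos: [616.6, 45.9, 15.4]
eef_rot: [-179.8, 0.0, 78.3]
force: [-0.8, -0.5, 1.1]
gripper_width: 1.001
gripper_force: 0.0
```

```bash
python3 go.py 618.3,46.8,-24.5,78.3
```

```text
now [616.6  45.9  15.4] [-1.798e+02  4.000e-02  7.835e+01] F [-0.8 -0.5  1.1] grip 1.0 0.0 t 19.12
618.3,46.8,-24.5,78.3 offset [1.3, 1.6, 39.8] twist [-0.0035, 0.0007, 0.0008]
```

Emit:
step_arm([
  {"offset": [0.5, 0.5, 15], "twist": [0, 0, 0]},
  {"offset": [0.5, 0.5, 30], "twist": [0, 0, 0]},
  {"offset": [0.5, 0.5, 39], "twist": [0, 0, 0]},
  {"offset": [0.5, 0.5, 40], "twist": [0, 0, 0]},
  {"offset": [0.5, 0.5, 40], "twist": [0, 0, 0]},
])

```text
clock: 19.53
eef_pos: [619.0, 46.1, -23.5]
eef_rot: [-180.0, 0.0, 78.3]
force: [1.3, -0.1, 0.2]
gripper_width: 0.997
gripper_force: 0.0
```

Emit:
step_arm([
  {"offset": [0, 0, 0], "twist": [0, 0, 0]},
  {"offset": [0, 0, 0], "twist": [0, 0, 0]},
  {"offset": [0, 0, 0], "twist": [0, 0, 0]},
  {"offset": [0, 0, 0], "twist": [0, 0, 0]},
  {"offset": [0, 0, 0], "twist": [0, 0, 0]},
], claw=-1, force=40)

```text
clock: 19.95
eef_pos: [620.6, 46.0, -22.2]
eef_rot: [179.9, -0.0, 78.3]
force: [-0.7, -0.8, 5.0]
gripper_width: 0.641
gripper_force: 44.6
```

Emit:
step_arm([
  {"offset": [0, 0, -25], "twist": [0, 0, 0]},
  {"offset": [0, 0, -60], "twist": [0, 0, 0]},
  {"offset": [0, 0, -98], "twist": [0, 0, 0]},
  {"offset": [0, 0, -118], "twist": [0, 0, 0]},
  {"offset": [0, 0, -120], "twist": [0, 0, 0]},
])

```text
clock: 20.37
eef_pos: [623.6, 45.9, 102.5]
eef_rot: [179.4, -0.1, 78.3]
force: [0.4, -0.0, -0.9]
gripper_width: 0.641
gripper_force: 44.0
```

```bash
python3 go.py 437.6,53,97,82 437.6,53,63.8,82
```

```text
now [623.6  45.9 102.5] [ 1.7937e+02 -9.0000e-02  7.8320e+01] F [ 0.4 -0.  -0.9] grip 0.64 44.0 t 20.37
437.6,53,97,82 offset [-30.7, -183.6, 3.4] twist [0.011, -0.0012, -0.0642]
437.6,53,63.8,82 offset [0.0, -0.0, 33.2] twist [0.0, 0.0, 0.0]
```

Emit:
step_arm([
  {"offset": [-4, -25, 0], "twist": [0, 0, -0.01]},
  {"offset": [-11, -65, 0], "twist": [0, 0, -0.025]},
  {"offset": [-18, -105, 0], "twist": [0, 0, -0.04]},
  {"offset": [-25, -145, 0], "twist": [0, 0, -0.055]},
  {"offset": [-30, -175, 0], "twist": [0, 0, -0.064]},
])

```text
clock: 20.78
eef_pos: [436.4, 52.6, 93.7]
eef_rot: [-179.6, 0.0, 82.0]
force: [-0.9, 1.3, -0.7]
gripper_width: 0.646
gripper_force: 43.9
```

Emit:
step_arm([
  {"offset": [0, -4, 0], "twist": [0, 0, 0]},
  {"offset": [0, -4, 0], "twist": [0, 0, 0]},
  {"offset": [0, -4, 0], "twist": [0, 0, 0]},
  {"offset": [0, -4, 0], "twist": [0, 0, 0]},
  {"offset": [0, -4, 0], "twist": [0, 0, 0]},
])

```text
clock: 21.2
eef_pos: [439.6, 52.5, 96.6]
eef_rot: [179.9, -0.0, 82.0]
force: [-0.6, -0.2, -0.9]
gripper_width: 0.647
gripper_force: 43.9
```

```bash
python3 go.py 437.6,53,97,82 437.6,53,63.8,82
```

```text
now [439.6  52.5  96.6] [179.93  -0.    81.96] F [-0.6 -0.2 -0.9] grip 0.65 43.9 t 21.2
437.6,53,97,82 offset [0.2, -2.0, -0.4] twist [0.0013, -0.0001, -0.0006]
437.6,53,63.8,82 offset [0.0, -0.0, 33.2] twist [0.0, 0.0, 0.0]
```

Emit:
step_arm([
  {"offset": [0.4, -1.4, 8], "twist": [0, 0, 0]},
  {"offset": [0.4, -1.4, 16], "twist": [0, 0, 0]},
  {"offset": [0.4, -1.4, 20], "twist": [0, 0, 0]},
  {"offset": [0.4, -1.4, 20], "twist": [0, 0, 0]},
  {"offset": [0.4, -1.4, 20], "twist": [0, 0, 0]},
])

```text
clock: 21.62
eef_pos: [436.0, 53.4, 75.6]
eef_rot: [-179.9, 0.0, 82.0]
force: [0.3, -0.3, 0.0]
gripper_width: 0.644
gripper_force: 43.9
```

Emit:
step_arm([
  {"offset": [0, 0, 0], "twist": [0, 0, 0]},
  {"offset": [0, 0, 0], "twist": [0, 0, 0]},
])

```text
clock: 21.78
eef_pos: [436.9, 53.3, 76.6]
eef_rot: [180.0, -0.0, 82.0]
force: [-0.7, -0.4, -0.8]
gripper_width: 0.644
gripper_force: 43.9
```

Good alignment; lower 13 mm slowly.

Emit:
step_arm([
  {"offset": [0, 0.6, 3], "twist": [0, 0, 0]},
  {"offset": [0, 0.6, 6], "twist": [0, 0, 0]},
  {"offset": [0, 0.6, 9], "twist": [0, 0, 0]},
  {"offset": [0, 0.6, 12], "twist": [0, 0, 0]},
  {"offset": [0, 0.6, 14], "twist": [0, 0, 0]},
])

```text
clock: 22.2
eef_pos: [437.3, 53.2, 63.7]
eef_rot: [-179.9, 0.0, 82.0]
force: [-9.5, 0.3, 28.9]
gripper_width: 0.644
gripper_force: 47.2
```

Emit:
step_arm([
  {"offset": [0, 0, 0], "twist": [0, 0, 0]},
  {"offset": [0, 0, 0], "twist": [0, 0, 0]},
])

```text
clock: 22.37
eef_pos: [437.3, 53.2, 63.8]
eef_rot: [-180.0, 0.0, 82.0]
force: [-4.4, -0.0, 12.9]
gripper_width: 0.649
gripper_force: 45.4
```

Seated at 63.8. Release and go to the small tin.

Emit:
step_arm([
  {"offset": [0, 0, -1], "twist": [0, 0, 0]},
  {"offset": [0, 0, -1], "twist": [0, 0, 0]},
  {"offset": [0, 0, -1], "twist": [0, 0, 0]},
  {"offset": [0, 0, -1], "twist": [0, 0, 0]},
], claw=1)

```text
clock: 22.7
eef_pos: [437.0, 53.3, 63.1]
eef_rot: [-180.0, 0.0, 82.0]
force: [-0.4, 0.4, 0.8]
gripper_width: 1.003
gripper_force: 0.0
```

Emit:
step_arm([
  {"offset": [0, 0, -25], "twist": [0, 0, 0]},
  {"offset": [0, 0, -60], "twist": [0, 0, 0]},
  {"offset": [0, 0, -70], "twist": [0, 0, 0]},
  {"offset": [-30, 0, -70], "twist": [0, 0, 0]},
  {"offset": [-70, 0, -70], "twist": [0, 0, 0]},
])

```text
clock: 23.12
eef_pos: [428.7, -15.2, 134.7]
eef_rot: [179.8, -0.0, 82.3]
force: [1.1, -1.5, -0.4]
gripper_width: 1.003
gripper_force: 0.0
```

```bash
python3 - <<'E'
from h import *
from station import env
e=env.snapshot("scene"); t=env.snapshot("top")
im=cv2.imread("raw_top0.png").astype(int); m=((im[:,:,0]-im[:,:,2])>-1).astype(np.uint8); m[:200]=0; m[240:]=0; m[:,:180]=0; m[:,222:]=0
n,l,st,c=cv2.connectedComponentsWithStats(m); i=1+np.argmax(st[1:,4]); print("tin px",c[i],st[i], cast(t,c[i],16), "by eye",cast(t,(199.8,218.8),16))
# rim of short in scene: dark ellipse; predicted pixel of rim for centre (437,53.5)
print(proj(e,[[435,53.5,114]]).round(1))
cv2.imwrite("pics/s6.png",np.vstack([cv2.resize(e["color"][180:310,110:270],(640,520),interpolation=cv2.INTER_CUBIC)])[:,:,::-1])
E
python3 go.py
```

```text
tin px [199.19459459 218.69189189] [192 211  15  16 185] [[ 453.51584551 -131.21782636]] by eye [[ 453.22738717 -132.75363465]]
[[169.8 258.8]]
now [427.3 -20.3 133.6] [1.7994e+02 1.3000e-01 8.1640e+01] F [-0.1 -0.   1. ] grip 1.0 0.0 t 23.22
```

View pics/s6.png

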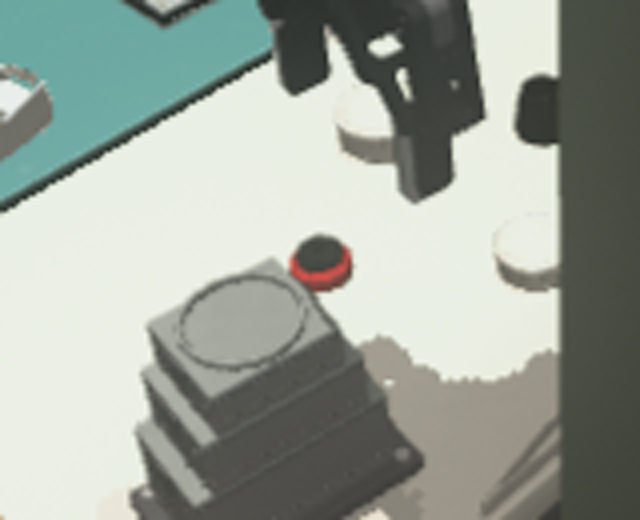

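All three boxes stand seated on the base, the rim centred at about (243,323), and the small tin is at (530,248), partly behind the arm. Now the tin.

Emit:
step_arm([
  {"offset": [-27, 10, 0], "twist": [0, 0, 0]},
  {"offset": [-60, 24, 10], "twist": [0, 0, 0]},
  {"offset": [-90, 36, 30], "twist": [0, 0, 0]},
  {"offset": [-108, 42, 60], "twist": [0, 0, 0]},
  {"offset": [-108, 42, 80], "twist": [0, 0, 0]},
])

```text
clock: 23.63
eef_pos: [454.9, -132.1, 51.9]
eef_rot: [179.9, 0.1, 81.8]
force: [-0.8, 0.3, 0.1]
gripper_width: 1.001
gripper_force: 0.0
```

Emit:
step_arm([
  {"offset": [0, 0, 15], "twist": [0, 0, 0]},
  {"offset": [0, 0, 30], "twist": [0, 0, 0]},
  {"offset": [0, 0, 40], "twist": [0, 0, 0]},
  {"offset": [0, 0, 40], "twist": [0, 0, 0]},
  {"offset": [0, 0, 40], "twist": [0, 0, 0]},
])

```text
clock: 24.05
eef_pos: [453.5, -128.3, 12.9]
eef_rot: [-179.9, -0.0, 82.0]
force: [0.8, 0.2, 0.2]
gripper_width: 1.003
gripper_force: 0.0
```

Emit:
step_arm([
  {"offset": [0, 0, 0], "twist": [0, 0, 0]},
  {"offset": [0, 0, 0], "twist": [0, 0, 0]},
  {"offset": [0, 0, 0], "twist": [0, 0, 0]},
])

```text
clock: 24.3
eef_pos: [454.9, -129.2, 14.5]
eef_rot: [179.9, 0.0, 82.0]
force: [-1.2, 0.8, -0.3]
gripper_width: 0.999
gripper_force: 0.0
```

```bash
python3 go.py 453.6,-132.3,-22.5,81.8
```

```text
now [ 454.9 -129.2   14.5] [1.7987e+02 4.0000e-02 8.1990e+01] F [-1.2  0.8 -0.3] grip 1.0 0.0 t 24.3
453.6,-132.3,-22.5,81.8 offset [-3.2, -0.9, 37.0] twist [0.0023, 0.0007, 0.0034]
```

Emit:
step_arm([
  {"offset": [-3.2, -0.5, 12], "twist": [0, 0, 0]},
  {"offset": [-3.2, -0.5, 24], "twist": [0, 0, 0]},
  {"offset": [-3.2, -0.5, 34], "twist": [0, 0, 0]},
  {"offset": [-3.2, -0.5, 37], "twist": [0, 0, 0]},
  {"offset": [-3.2, -0.5, 37], "twist": [0, 0, 0]},
])

```text
clock: 24.72
eef_pos: [452.2, -131.6, -24.3]
eef_rot: [-179.9, -0.0, 82.0]
force: [-0.2, 0.4, -0.5]
gripper_width: 1.001
gripper_force: 0.0
```

Emit:
step_arm([
  {"offset": [0, 0, 0], "twist": [0, 0, 0]},
  {"offset": [0, 0, 0], "twist": [0, 0, 0]},
  {"offset": [0, 0, 0], "twist": [0, 0, 0]},
  {"offset": [0, 0, 0], "twist": [0, 0, 0]},
  {"offset": [0, 0, 0], "twist": [0, 0, 0]},
], claw=-1, force=30)

```text
clock: 25.13
eef_pos: [453.7, -132.3, -22.8]
eef_rot: [179.9, 0.0, 82.0]
force: [0.1, 0.4, 5.2]
gripper_width: 0.491
gripper_force: 30.2
```

Emit:
step_arm([
  {"offset": [0, 0, 0], "twist": [0, 0, 0]},
  {"offset": [0, 0, 0], "twist": [0, 0, 0]},
])

```text
clock: 25.3
eef_pos: [453.7, -132.3, -22.8]
eef_rot: [179.9, 0.0, 82.0]
force: [-0.8, 0.4, 5.5]
gripper_width: 0.485
gripper_force: 30.3
```

Emit:
step_arm([
  {"offset": [0, 0, -25], "twist": [0, 0, 0]},
  {"offset": [0, 0, -65], "twist": [0, 0, 0]},
  {"offset": [0, 0, -105], "twist": [0, 0, 0]},
  {"offset": [0, 0, -140], "twist": [0, 0, 0]},
  {"offset": [0, 0, -145], "twist": [0, 0, 0]},
])

```text
clock: 25.72
eef_pos: [457.8, -134.3, 128.3]
eef_rot: [179.3, 0.2, 82.0]
force: [1.2, 0.1, 0.1]
gripper_width: 0.487
gripper_force: 30.6
```

Emit:
step_arm([
  {"offset": [25, -6, 0], "twist": [0, 0, 0]},
  {"offset": [65, -15, 0], "twist": [0, 0, 0]},
  {"offset": [105, -25, 0], "twist": [0, 0, 0]},
  {"offset": [145, -34, 0], "twist": [0, 0, 0]},
  {"offset": [170, -40, 0], "twist": [0, 0, 0]},
])

```text
clock: 26.13
eef_pos: [435.5, 44.9, 120.7]
eef_rot: [-179.9, -0.1, 82.0]
force: [-0.1, 0.0, -0.0]
gripper_width: 0.486
gripper_force: 30.6
```

Emit:
step_arm([
  {"offset": [8, 0, 0], "twist": [0, 0, 0]},
  {"offset": [8, 0, 0], "twist": [0, 0, 0]},
  {"offset": [8, 0, 0], "twist": [0, 0, 0]},
  {"offset": [8, 0, 0], "twist": [0, 0, 0]},
])

```text
clock: 26.47
eef_pos: [438.4, 48.8, 121.2]
eef_rot: [-180.0, 0.0, 81.9]
force: [-0.6, 0.6, -0.2]
gripper_width: 0.488
gripper_force: 30.6
```

```bash
python3 go.py 437.3,53.5,100,82
```

```text
now [438.4  48.8 121.2] [-1.800e+02  4.000e-02  8.192e+01] F [-0.6  0.6 -0.2] grip 0.49 30.6 t 26.47
437.3,53.5,100,82 offset [4.6, -1.8, 21.2] twist [-0.0001, 0.0007, -0.0013]
```

Emit:
step_arm([
  {"offset": [4.6, -1.6, 8], "twist": [0, 0, 0]},
  {"offset": [4.6, -1.6, 16], "twist": [0, 0, 0]},
  {"offset": [4.6, -1.6, 21], "twist": [0, 0, 0]},
  {"offset": [4.6, -1.6, 21], "twist": [0, 0, 0]},
  {"offset": [4.6, -1.6, 21], "twist": [0, 0, 0]},
])

```text
clock: 26.88
eef_pos: [436.5, 54.3, 99.5]
eef_rot: [-179.9, 0.0, 81.9]
force: [0.5, -0.6, -0.4]
gripper_width: 0.488
gripper_force: 30.6
```

Emit:
step_arm([
  {"offset": [0, 0, 0], "twist": [0, 0, 0]},
  {"offset": [0, 0, 0], "twist": [0, 0, 0]},
])

```text
clock: 27.05
eef_pos: [437.6, 54.5, 100.6]
eef_rot: [180.0, -0.0, 82.0]
force: [-0.2, -1.1, -0.4]
gripper_width: 0.493
gripper_force: 30.6
```

```bash
python3 go.py 437.3,53.5,88,82; python3 - <<'E'
from h import *
from station import env
s=env.snapshot("scene"); c=s["color"]; cv2.imwrite("s7.png",c[:,:,::-1])
m=(c.min(2)>185).astype(np.uint8); m[:235]=0;m[275:]=0;m[:,:140]=0;m[:,205:]=0
n,l,st,ce=cv2.connectedComponentsWithStats(m); print([(st[i].tolist(),ce[i].round(1).tolist()) for i in range(1,n) if st[i,4]>10]); print(proj(s,[[435,53.5,122],[435,53.5,138]]).round(1))
print(c[240:272:4,150:196:6].min(2))
E
```

```text
now [437.6  54.5 100.6] [179.96  -0.    81.97] F [-0.2 -1.1 -0.4] grip 0.49 30.6 t 27.05
437.3,53.5,88,82 offset [-1.0, -0.2, 12.6] twist [0.0006, -0.0, -0.0006]
[([140, 235, 15, 40, 442], [145.6, 251.8]), ([188, 235, 17, 40, 360], [199.0, 251.4])]
[[169.1 255.4]
 [167.6 248.5]]
[[228  56  55  77  56  57  59  68]
 [227  57 123  58  56  63  59  66]
 [227 126 125  57  56  58  68  71]
 [227 120 124  95  56  64  87  83]
 [228 119 121  87  57  58 102 228]
 [162 142 102  84  57  84 101 107]
 [151  95  95  98  94 102 106  75]
 [ 76  91  96  95  92  91  72  77]]
```

Emit:
step_arm([
  {"offset": [-0.8, 0, 3], "twist": [0, 0, 0]},
  {"offset": [-0.8, 0, 6], "twist": [0, 0, 0]},
  {"offset": [-0.8, 0, 9], "twist": [0, 0, 0]},
  {"offset": [-0.8, 0, 12], "twist": [0, 0, 0]},
  {"offset": [-0.8, 0, 12.5], "twist": [0, 0, 0]},
])

```text
clock: 27.52
eef_pos: [436.7, 53.9, 87.3]
eef_rot: [-179.9, 0.0, 82.0]
force: [-0.3, 0.5, 0.8]
gripper_width: 0.489
gripper_force: 30.8
```

Emit:
step_arm([
  {"offset": [0, 0, 0], "twist": [0, 0, 0]},
  {"offset": [0, 0, 0], "twist": [0, 0, 0]},
])

```text
clock: 27.68
eef_pos: [437.1, 53.9, 87.8]
eef_rot: [-180.0, 0.0, 82.0]
force: [-0.2, 0.2, -0.1]
gripper_width: 0.489
gripper_force: 30.7
```

It sits inside the rim: 87.8 reached, where touching the rim would have stopped it at 91. Release and retreat.

Emit:
step_arm([
  {"offset": [0, 0, 0.6], "twist": [0, 0, 0]},
  {"offset": [0, 0, 0.6], "twist": [0, 0, 0]},
])

```text
clock: 27.85
eef_pos: [437.1, 53.8, 87.3]
eef_rot: [180.0, 0.0, 82.0]
force: [-0.4, -0.7, -0.1]
gripper_width: 0.485
gripper_force: 30.7
```

Emit:
step_arm([
  {"offset": [0, 0, 0], "twist": [0, 0, 0]},
  {"offset": [0, 0, 0], "twist": [0, 0, 0]},
  {"offset": [0, 0, 0], "twist": [0, 0, 0]},
  {"offset": [0, 0, 0], "twist": [0, 0, 0]},
  {"offset": [0, 0, 0], "twist": [0, 0, 0]},
], claw=1)

```text
clock: 28.27
eef_pos: [437.2, 53.8, 87.4]
eef_rot: [180.0, -0.0, 82.0]
force: [0.2, -0.4, -0.8]
gripper_width: 1.003
gripper_force: 0.0
```

Emit:
step_arm([
  {"offset": [0, 0, -20], "twist": [0, 0, 0]},
  {"offset": [0, 0, -50], "twist": [0, 0, 0]},
  {"offset": [0, 0, -70], "twist": [0, 0, 0]},
  {"offset": [-40, 0, -70], "twist": [0, 0, 0]},
  {"offset": [-80, 0, -70], "twist": [0, 0, 0]},
])

```text
clock: 28.68
eef_pos: [427.7, -25.0, 159.5]
eef_rot: [179.7, 0.0, 82.3]
force: [1.0, -0.7, -0.3]
gripper_width: 1.004
gripper_force: 0.0
```

Emit:
step_arm([
  {"offset": [-40, 0, 0], "twist": [0, 0, 0]},
  {"offset": [-80, 0, 0], "twist": [0, 0, 0]},
  {"offset": [-100, 0, 0], "twist": [0, 0, 0]},
  {"offset": [-100, 0, 0], "twist": [0, 0, 0]},
  {"offset": [-100, 0, 0], "twist": [0, 0, 0]},
])

```text
clock: 29.1
eef_pos: [411.8, -125.2, 157.3]
eef_rot: [180.0, -0.0, 81.8]
force: [-0.1, -0.2, -0.5]
gripper_width: 1.0
gripper_force: 0.0
```

```bash
python3 go.py; python3 - <<'E'
from h import *
from station import env
s=env.snapshot("scene"); c=s["color"]; 
r=(c[:,:,0].astype(int)-c[:,:,2]); 
# tin: bright blob on the lid
for q in(150,170,190):
    m=(c.min(2)>q).astype(np.uint8); n,l,st,ce=cv2.connectedComponentsWithStats(m[238:275,150:192]); print(q,[(st[i].tolist(),(ce[i]+[150,238]).round(1).tolist()) for i in range(1,n) if st[i,4]>20])
for z in(110,126): 
    a=np.linspace(0,2*np.pi,5)[:4]; print(z,proj(s,[[434.5+21.5*np.cos(t),53.5+21.5*np.sin(t),z] for t in a]).round(1).tolist(),proj(s,[[434.5,53.5,z]]).round(1))
print(c[240:276:2,146:198:3].min(2))
E
```

```text
now [ 411.8 -125.2  157.3] [ 1.80e+02 -3.00e-02  8.18e+01] F [-0.1 -0.2 -0.5] grip 1.0 0.0 t 29.1
150 [([0, 0, 42, 37, 981], [167.3, 251.9])]
170 [([0, 0, 42, 37, 821], [165.7, 250.0]), ([37, 15, 5, 11, 36], [189.5, 258.0])]
190 [([0, 0, 39, 26, 742], [166.0, 248.8])]
110 [[162.6, 254.5], [159.8, 267.8], [178.3, 266.9], [180.4, 253.7]] [[170.3 260.6]]
126 [[161.1, 247.8], [158.2, 260.9], [177.0, 260.1], [179.1, 247.0]] [[168.9 253.8]]
[[229 229 229 229 229 229 230 229 230 229 229 230 228 164  73  75 108 229]
 [229 229 230 230 230 229 229 229 229 229 229 229 229  78  71  74  72 154]
 [229 229 229 229 229 229 229 229 229 229 219 223 173  72  73  74  71  92]
 [229 230 230 229 230 229 230 234 231 231 224 179 151  69  71  68  72  71]
 [230 229 229 229 229 222 229 228 229 224 224 224 124  78  75  77  76  73]
 [229 230 229 229 225 227 228 230 230 230 230 224 176  90  73  72  68 195]
 [229 229 229 229 222 226 230 232 229 229 229 225 160 167  71  83 204 229]
 [229 229 229 228 227 229 230 230 230 230 230 226 146 145 141 228 229 229]
 [229 229 229 186 226 230 230 230 231 232 221 227 107 166 171 221 229 229]
 [229 220 182 140 221 224 228 229 228 227 226 189  88 164 170 177 229 229]
 [218 179 177 119 207 223 223 225 224 225 228 110  94 141 171 171 203 229]
 [191 176 176 152 125 192 225 223 232 189 118  99 106 102 171 169 117 229]
 [229 126 173 143 122 106 132 147 120 113 111 102 152 153 160  93  80 222]
 [229  87 169 126 153 102 108 111 111 111 109 155  96 151  84  83  82 169]
 [229  82 114 165 158 151 120 110 113 110 145 101 125  81  81  81  84 158]
 [229 117  83 159 148 129 152 162 141 124 113 107  87  81  80  83  82 118]
 [184 162  75 104 176 161 136 111 134 152 109  77  80  80  81  80  89  77]
 [144 171 114  72 150 175 171 174 164  96  82  80  80  82  81  89  76  80]]
```

The tin's top face covers columns 158–180 and rows 246–262, as predicted for a tin standing flat on the lid at z = 126. Hand in.

```bash
python3 -c "
from station import env
print(env.close_job())"
```

```text
the job is handed in; nothing more can be done
None
```

I've handed in the job: the long, middle and short boxes are stacked and seated on the base plate, the small tin stands inside the rim, everything is released, and the arm used about 29 s of the 112 s.

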